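Rack the texture rollers on their axle rod

ROBOT

A 7-joint arm with a two-finger parallel gripper is mounted at the origin on the work surface. World frame = base frame: x ahead of the robot, y to its left, z up, the work surface at z = 0. Lengths are in m, angles in rad, forces in N, time in s.
With the tool pointing down it reaches from about 0.425 to 1.025 m from the base axis. Payload 3.6 kg.
Tool frame: the origin (TCP) lies at the very end of the fingers, on their centre line; the grasp point (between the pads) lies 19 mm behind it; z points along the fingers, x is the direction in which the jaws open and shut, and the axes are right-handed (so a half turn about z gives the same grasp; the last joint's range is limited). The gripper opens to 85 mm and grips with 20 to 120 N. Pads are 22 mm wide; open, the fingers measure 114 mm over their backs; the gripper's body (76 mm by 85 mm) begins 54 mm behind the grasp point. The pads swing forward as they close: fully open they stand 13 mm farther back than shut.
Start: joints at [-1.427, 0.591, 0.048, 1.609, -0.033, 0.943, -0.034], TCP at [0.171, 0.705, 0.231] pointing down, gripper open.
Joint ranges: [-2.69, 2.69], [-0.47, 2.24], [-1.27, 1.36], [0.19, 2.51], [-1.53, 4.68], [0.08, 2.07], [-3.09, 3.09]. Speed limits (rad/s): [2.57, 2.57, 3.14, 3.14, 3.14, 3.14, 3.14].

INTERFACE

Orientations are given as a 3x3 rotation matrix whose columns are the frame's x, y, z axes.
In Python, from rig import telemetry, imaging, ctrl gives the robot as it stands. The module is installed in compiled form; this text tells all that it offers.
- The arm moves only by the tool arm_command, never from a script. Its argument "steps" is a list of rows, each a list of 7 numbers: the shift along the tool's x, y, z normalised to -1 to 1, where 1 is 30 mm, then the turn, a rotation vector about the tool's x, y, z normalised to -1 to 1, where 1 is 0.15 rad, then the closure, from -1 (fully open) to 1 (shut). In form: [[x, y, z, ax, ay, az, hand], ...]. A call has 1 to 10 rows; each row shifts and turns the commanded pose from where the row before left it, along the tool's axes as they then stand; what a row does not reach is not made up. A row lasts 1/8 s, in which the tool goes at most 62.5 mm and 10.7 degrees, less where a joint would pass 70% of its speed; a pose out of reach is approached as far as the arm can. A call with a number of a shift or a turn outside -1 to 1 is refused whole. A call with a gripper value outside its range is refused whole. The fingers move at their own pace and stop on an object; "force" is the grip in N (left out, the last holds). Time passes only in rows, so rows that do not move let the fingers close. It gives the time, the measured TCP pose, the force and the opening at its end, in the units of the state.
- telemetry.get_state(): the state, without advancing time (a new reading comes with each control period).
- imaging.read_camera(name): name is "side" or "top"; returns the picture (384x512x3 uint8, red, green, blue); there is no depth.
- imaging.calibration(name): a dict with "mtx" (3x3 intrinsics, pixels), "R" (3x3) and "t" (3): a world point X has camera coordinates R X + t. Camera axes: x right, y down, z forward; pixel columns grow to the right and rows downward; lengths in m; the calibration is good to about 2 mm. A picture is of the moment at which its call begins. calibration takes no time and is no camera call.
- ctrl.hand_in(): hands the job in, once; it reports no verdict.
The state is a dict: "time": time; "joint_pos": joint angles; "joint_velocities": joint speeds; "joint_efforts": joint torques, N m; "tool_pos": TCP position; "ee_rot": TCP orientation; "ft_force": force on the tool from outside, world axes, zero at the start; "ft_torque": the same for the moment, N m; "opening": finger opening in m.
Only numpy, scipy, OpenCV 4.12 (cv2) and the standard library are available. Lean on these libraries where they do the work, as an engineer would, in place of code of your own. Each camera call takes 0.05 s, during which the arm holds its last target.

TASK

Class is over: put the clay texture rollers away in their wooden rack. Draw the red-handled rod right out of the rack, lay every roller that is on the table in a pocket of its own with its bore in line with the holes of the end cheeks, then push the rod back through near cheek, all the rollers and far cheek until the handle is home against the cheek. Do not touch the wet clay plaque or its board, and leave the other things on the table where they are.

Things in the scene. Friction and masses are not known exactly. Their poses are not given: they have to be found in the camera images.
- rack: wooden storage rack, fixed, 296 mm long along its own y, 76 wide, 60 high; origin at the centre of its underside, z up. An upright cheek (12 mm thick, 76 wide, 60 high) closes each end: y -148 to -136 and 136 to 148 mm. Each has a round 18 mm hole at x 0, z 30 mm, edge eased on its +y face. The rod goes in from the +y end towards -y
- rack_mouth (a point): centre of the near (+y) cheek's hole on its outer face, where the rod enters
- rack_exit (a point): centre of the far (-y) cheek's hole on its outer face, where the rod's tip comes out
- rack_mid (a point): middle of the line of holes (rack x 0, y 0, z 30 mm). Six open-topped pockets are centred at rack y -115, -69, -23, 23, 69, 115 mm, each about 42 mm long in y between cheeks and fins (4 mm thick, rounded tops at z 20); floor at z 12; a low rail along each side (inner faces x +-17, outer +-25, tops z 20). A roller lying in a pocket has its bore centre at z 30; base board 60 mm wide
- rod: axle rod, about 50 g: wooden dowel 12 mm thick, round tip, from the origin (shoulder, on the axis) 318 mm to its own -y; red handle block 16 x 16 x 55 mm from the origin to +y. Starts in the empty rack through both holes, resting in them (axis about 27 mm up). Fully home its origin is at rack y 148 mm. On the table it lies on a flat of the handle, axis 8 mm up there, tip sagging 2 mm
- rod_tip (a point): the far end of the rod's tip, 318 mm from the shoulder
- rod_handle (a point): middle of the red handle block, 27.5 mm behind the shoulder, on the axis: a good place to grip, across the block's flat sides (16 mm)
- roller1: texture roller of fired clay, rust red with ribs: an eight-sided sleeve 36 mm across flats, 34 mm long, with an open bore of 20 mm along its own y; about 50 g; origin at its middle on the bore axis; lies on one of its flats, so its origin is 18 mm above what it lies on. May be absent
- roller2: texture roller of fired clay, cream with dots: an eight-sided sleeve 36 mm across flats, 34 mm long, with an open bore of 20 mm along its own y; about 50 g; origin at its middle on the bore axis; lies on one of its flats, so its origin is 18 mm above what it lies on. May be absent
- roller3: texture roller of fired clay, slate blue with slashes: an eight-sided sleeve 36 mm across flats, 34 mm long, with an open bore of 20 mm along its own y; about 50 g; origin at its middle on the bore axis; lies on one of its flats, so its origin is 18 mm above what it lies on. May be absent
- roller4: texture roller of fired clay, plum purple with ribs: an eight-sided sleeve 36 mm across flats, 34 mm long, with an open bore of 20 mm along its own y; about 50 g; origin at its middle on the bore axis; lies on one of its flats, so its origin is 18 mm above what it lies on. May be absent
- roller5: texture roller of fired clay, sage green with dots: an eight-sided sleeve 36 mm across flats, 34 mm long, with an open bore of 20 mm along its own y; about 50 g; origin at its middle on the bore axis; lies on one of its flats, so its origin is 18 mm above what it lies on. May be absent
- roller6: texture roller of fired clay, turquoise with slashes: an eight-sided sleeve 36 mm across flats, 34 mm long, with an open bore of 20 mm along its own y; about 50 g; origin at its middle on the bore axis; lies on one of its flats, so its origin is 18 mm above what it lies on. May be absent
- plaque: wet clay plaque 140 x 180 mm on a plywood ware board 200 x 240 mm, 27 mm high (33 with its relief), fixed; origin under the centre. Not to be touched
- stamp: dark wooden clay stamp, 38 mm in diameter, 52 mm high, standing; not part of the job
- jar: blue jar with a black cap, 42 mm in diameter, 58 mm high, standing; not part of the job
- bucket: small metal bucket, 110 mm across the rim, 100 mm high; not part of the job
- brush: brush 190 mm long, lying; not part of the job
- rib: flat wooden potter's rib 100 x 50 x 6 mm, lying; not part of the job

How it is judged:
On the way, in this order (a step that is already met when the one before it is completed fails the run):
1. the rod is drawn right out of the rack ((y of rod_tip in the frame of rack above 0.151 m or z of rod_tip in the frame of rack above 0.1 m or x of rod_tip in the frame of rack above 0.05 m or x of rod_tip in the frame of rack below -0.05 m)), for 0.1 s.
2. every roller lies in a pocket of the rack, its bore in line with the cheek holes (x of roller1 in the frame of rack between -0.008 and 0.008 m and y of roller1 in the frame of rack between -0.123 and 0.123 m and z of roller1 in the frame of rack between 0.024 and 0.036 m and angle between the y axis of each of roller1, roller2, roller3, roller4, roller5, roller6 and the y axis of rack, either way round below 0.17 rad and linear speed of each of roller1, roller2, roller3, roller4, roller5, roller6 below 0.03 m/s and x of roller2 in the frame of rack between -0.008 and 0.008 m and y of roller2 in the frame of rack between -0.123 and 0.123 m and z of roller2 in the frame of rack between 0.024 and 0.036 m and x of roller3 in the frame of rack between -0.008 and 0.008 m and y of roller3 in the frame of rack between -0.123 and 0.123 m and z of roller3 in the frame of rack between 0.024 and 0.036 m and x of roller4 in the frame of rack between -0.008 and 0.008 m and y of roller4 in the frame of rack between -0.123 and 0.123 m and z of roller4 in the frame of rack between 0.024 and 0.036 m and x of roller5 in the frame of rack between -0.008 and 0.008 m and y of roller5 in the frame of rack between -0.123 and 0.123 m and z of roller5 in the frame of rack between 0.024 and 0.036 m and x of roller6 in the frame of rack between -0.008 and 0.008 m and y of roller6 in the frame of rack between -0.123 and 0.123 m and z of roller6 in the frame of rack between 0.024 and 0.036 m), for 0.2 s.
At the end, for the whole second after the job is handed in: Every roller present lies in the rack, bore within 8 mm sideways, 6 mm in height and 0.17 rad of the line of the cheek holes, with the rod through its bore (axes within 9 mm); the rod passes both cheeks, shoulder within 5 mm of the cheek's outer face; all released and at rest (all of step 2 and x of roller1 in the frame of rod between -0.009 and 0.009 m and z of roller1 in the frame of rod between -0.009 and 0.009 m and x of roller2 in the frame of rod between -0.009 and 0.009 m and z of roller2 in the frame of rod between -0.009 and 0.009 m and x of roller3 in the frame of rod between -0.009 and 0.009 m and z of roller3 in the frame of rod between -0.009 and 0.009 m and x of roller4 in the frame of rod between -0.009 and 0.009 m and z of roller4 in the frame of rod between -0.009 and 0.009 m and x of roller5 in the frame of rod between -0.009 and 0.009 m and z of roller5 in the frame of rod between -0.009 and 0.009 m and x of roller6 in the frame of rod between -0.009 and 0.009 m and z of roller6 in the frame of rod between -0.009 and 0.009 m and y of rod in the frame of rack between 0.1445 and 0.153 m and x of rod in the frame of rack between -0.006 and 0.006 m and z of rod in the frame of rack between 0.022 and 0.038 m and x of rod_tip in the frame of rack between -0.008 and 0.008 m and z of rod_tip in the frame of rack between 0.02 and 0.04 m and angle between the y axis of rod and the y axis of rack, either way round below 0.08 rad and linear speed of rod below 0.03 m/s); the robot touches nothing.
It fails at once if the robot touches the wet plaque or its board (contact force between any of the arm, the fingers, rod and plaque above 1 N).
It fails at once if stamp, jar, bucket, brush or rib is shoved more than 6 cm from its place (distance of any of stamp, jar, bucket, brush, rib from where it was at the start of the episode above 0.06 m).
Of roller1, roller2, roller3, roller4, roller5, roller6 only 4 to 6 are there at a start; the rules pass over those that are not, and their reading is None.
At some moment in a run one of roller1, roller2, roller3, roller4, roller5, roller6 may be knocked a few centimetres aside while the robot is not near it.
Once in a run the grip may slacken for a moment while it holds something.
It also fails if it takes over 210 s, if anything falls off the work surface, if the arm or the gripper's body presses on something with over 40 N, if the wrist force passes 120 N, or if a joint passes its speed limit or range.

## Working session

There is one attempt and no reset: what is moved stays moved. The work goes in short steps, Python scripts to look and compute and a tool call to move; the robot and the scene stay as the last step left them, time stands still between calls to the robot, and variables do not carry over. Pictures are saved under pics/ and viewed, and the job is handed in when it is done.

Besides the shell and the picture viewer there is one more tool, called after "Call:" by a JSON object that holds its "fn" and its "kwargs", one argument or row to a line. arm_command: Moves the arm, as the interface text tells. Scaled input: -1 to 1 covers 30 mm each way for a shift and 0.15 rad each way for a turn. Its arguments: {"type":"object","properties":{"steps":{"type":"array"},"force":{"type":"number"}},"required":["steps"]}

```bash
mkdir -p pics; ls
python3 - <<'E'
from rig import telemetry, imaging
import cv2
for n in ("side","top"):
    im=imaging.read_camera(n); cv2.imwrite(f"pics/{n}0.png",im[:,:,::-1])
    c=imaging.calibration(n); print(n,c)
s=telemetry.get_state(); print(s)
E
```

```text
pics
side {'mtx': array([[441.59939982,   0.        , 257.21047121],
       [  0.        , 441.59939982, 201.03344229],
       [  0.        ,   0.        ,   1.        ]]), 'R': array([[-0.97795228, -0.208635  ,  0.00898713],
       [-0.14320719,  0.63870123, -0.75601087],
       [ 0.15199024, -0.74062958, -0.65449736]]), 't': array([0.52211538, 0.14274976, 1.27730808])}
top {'mtx': array([[382.20664779,   0.        , 253.64993247],
       [  0.        , 382.20664779, 193.53953716],
       [  0.        ,   0.        ,   1.        ]]), 'R': array([[ 0.00345919, -0.99998126,  0.00505208],
       [-0.99831285, -0.00374616, -0.05794324],
       [ 0.05796108, -0.00484312, -0.9983071 ]]), 't': array([-0.05412861,  0.5197368 ,  1.33287423])}
{'time': 0.1, 'joint_pos': array([-1.42652531,  0.59202081,  0.04831684,  1.60975007, -0.03330451,
        0.94269851, -0.03368321]), 'joint_velocities': array([ 0.0010764 , -0.00345628,  0.00132914, -0.00228618, -0.00046302,
       -0.00091157, -0.00059928]), 'joint_efforts': array([ 4.22196594e-03, -5.49993896e+01,  1.55297019e+00, -1.98824590e+01,
        9.73173272e-03,  3.79007484e-03, -8.22460606e-06]), 'tool_pos': array([0.17058058, 0.7038481 , 0.23023932]), 'ee_rot': array([[ 2.35456364e-01,  9.71884851e-01, -3.71053101e-04],
       [ 9.71882721e-01, -2.35456626e-01, -2.03813090e-03],
       [-2.06819545e-03,  1.19270793e-04, -9.99997854e-01]]), 'ft_force': array([ 0.11233313,  0.07973648, -0.47584864]), 'ft_torque': array([-0.04614985, -0.03902775,  0.04570696]), 'opening': 0.08558868084116093}
```

View pics/top0.png

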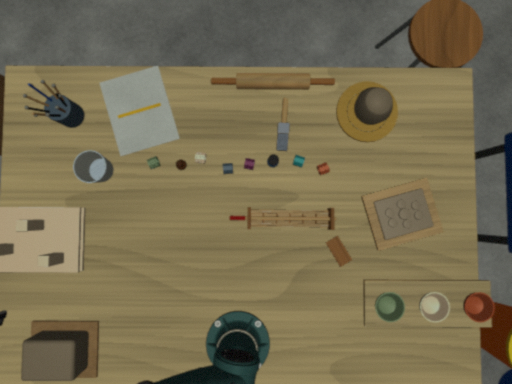

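View pics/side0.png

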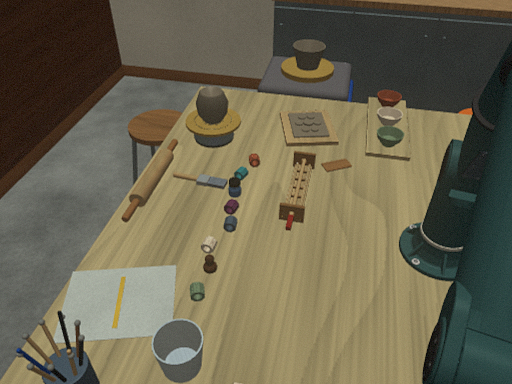

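```bash
cat > h.py <<'E'
import numpy as np, cv2
from rig import telemetry, imaging
def cal(n):
    c=imaging.calibration(n); return c["mtx"],c["R"],c["t"]
def ray(n,u,v,z):
    K,R,t=cal(n); d=R.T@np.linalg.inv(K)@np.array([u,v,1.]); o=-R.T@t
    return o+d*(z-o[2])/d[2]
def proj(n,X):
    K,R,t=cal(n); p=K@(R@np.asarray(X,float)+t); return p[:2]/p[2]
def tri(u1,u2):
    A=[];b=[]
    for n,(u,v) in (("top",u1),("side",u2)):
        K,R,t=cal(n); d=R.T@np.linalg.inv(K)@np.array([u,v,1.]); d/=np.linalg.norm(d); o=-R.T@t
        P=np.eye(3)-np.outer(d,d); A.append(P); b.append(P@o)
    return np.linalg.solve(sum(A),sum(b))
def zoom(im,x0,y0,x1,y1,k,fn):
    cv2.imwrite(fn,cv2.resize(im[y0:y1,x0:x1,::-1],None,fx=k,fy=k,interpolation=cv2.INTER_CUBIC))
def load(fn): return cv2.imread(fn)[:,:,::-1]
E
python3 - <<'E'
from h import *
t=load("pics/top0.png"); s=load("pics/side0.png")
zoom(t,140,140,340,270,4,"pics/tz0.png")
zoom(s,180,140,340,310,3.5,"pics/sz0.png")
E
```

```text
(no output)
```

View pics/tz0.png

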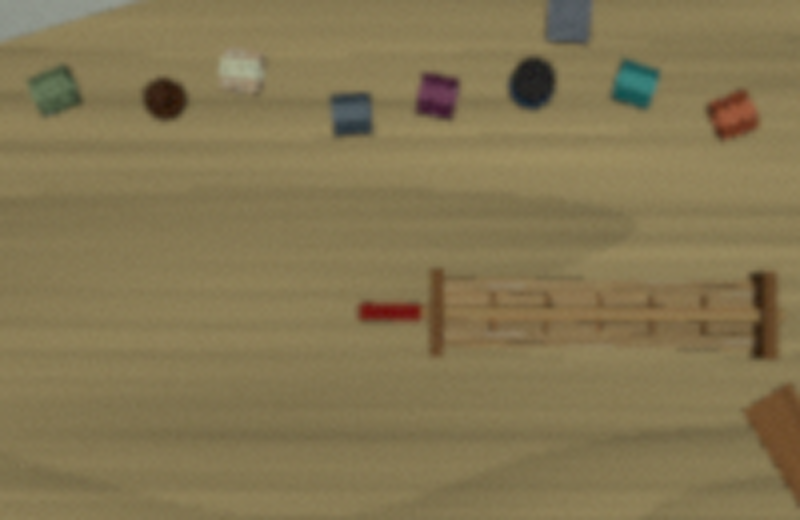

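View pics/sz0.png

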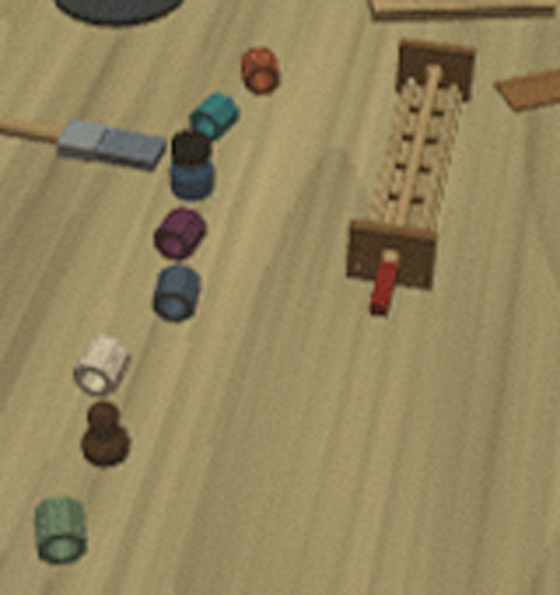

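```bash
cat >> h.py <<'E'
# hue windows (opencv hue, min sat, vmin)
COL={"roller1":((0,12),110,60),"roller2":None,"roller3":((100,118),60,40),"roller4":((145,175),60,40),"roller5":((40,78),40,50),"roller6":((82,98),90,60)}
def mask(im,name,box):
    hsv=cv2.cvtColor(np.ascontiguousarray(im),cv2.COLOR_RGB2HSV); H,S,V=[hsv[...,i].astype(int) for i in range(3)]
    if name=="roller2": m=(S<50)&(V>150)
    else:
        (a,b),s,v=COL[name]; m=(H>=a)&(H<=b)&(S>=s)&(V>=v)
    m=m.astype(np.uint8); o=np.zeros_like(m); x0,y0,x1,y1=box; o[y0:y1,x0:x1]=m[y0:y1,x0:x1]; return o
def blobs(im,name,box,amin=25):
    m=mask(im,name,box); m=cv2.morphologyEx(m,cv2.MORPH_CLOSE,np.ones((3,3),np.uint8))
    out=[]
    for c in cv2.findContours(m,cv2.RETR_EXTERNAL,cv2.CHAIN_APPROX_NONE)[0]:
        q=np.zeros_like(m); cv2.drawContours(q,[c],-1,1,-1)
        a=int(q.sum())
        if a>=amin:
            v,u=np.nonzero(q); out.append((a,u.mean(),v.mean(),cv2.minAreaRect(c)))
    return sorted(out,key=lambda o:-o[0])
TB=(120,130,345,270); SB=(180,140,335,310)
E
python3 - <<'E'
from h import *
t=load("pics/top0.png"); s=load("pics/side0.png")
for n in COL:
    print(n)
    for im,b,nm in((t,TB,"top"),(s,SB,"side")):
        for o in blobs(im,n,b)[:3]:
            print("  ",nm,o[0],np.round(o[1:3],1),np.round(o[3][1],1),round(o[3][2]),"xy@",np.round(ray(nm,o[1],o[2],.03 if nm=="top" else .02)[:2],3))
E
```

```text
roller1
   top 96 [322.9 168.3] [ 9.5 10.4] 72 xy@ [ 0.609 -0.295]
   top 60 [237.  217.5] [ 3. 14.] 90 xy@ [0.435 0.005]
   side 108 [253.6 159.6] [12.  9.] 90 xy@ [ 0.61  -0.295]
   side 86 [289.1 221.1] [ 6.2 15.3] 8 xy@ [ 0.437 -0.007]
roller2
   top 139 [161.7 135.7] [10.9 27.4] 84 xy@ [0.722 0.272]
   top 129 [128.1 133.7] [11. 21.] 90 xy@ [0.728 0.39 ]
   top 35 [199.6 156.6] [9.1 4. ] 8 xy@ [0.648 0.138]
roller3
   side 58 [233.3 190.4] [10.3  9.6] 6 xy@ [ 0.638 -0.111]
roller4
   top 76 [248.9 163.5] [9. 8.] 90 xy@ [ 0.624 -0.035]
   side 129 [230.6 205.8] [10.3 14.4] 34 xy@ [ 0.627 -0.036]
roller5
   top 90 [153.1 162.2] [9.4 9.8] 63 xy@ [0.628 0.3  ]
   side 225 [196.6 291. ] [18. 13.] 90 xy@ [0.629 0.303]
roller6
   top 78 [298.3 160.6] [9.  8.7] 14 xy@ [ 0.635 -0.209]
   side 89 [241.  171.9] [ 9.2 11.3] 45 xy@ [ 0.637 -0.214]
```

```bash
cat >> h.py <<'E'
def fg(im,box,k=4,th=16):
    """blobs differing from the table colour, in an upscaled crop; returns (u,v,area_px,rect) in full-image px"""
    x0,y0,x1,y1=box
    c=np.ascontiguousarray(im[y0:y1,x0:x1]); bg=cv2.medianBlur(c,51)
    L=lambda a:cv2.cvtColor(a,cv2.COLOR_RGB2LAB).astype(np.float32)
    d=np.linalg.norm(L(c)-L(bg),axis=2); d=cv2.resize(d,None,fx=k,fy=k,interpolation=cv2.INTER_CUBIC)
    m=(d>th).astype(np.uint8); m=cv2.morphologyEx(m,cv2.MORPH_CLOSE,np.ones((k+1,k+1),np.uint8))
    out=[]
    for q in cv2.findContours(m,cv2.RETR_EXTERNAL,cv2.CHAIN_APPROX_NONE)[0]:
        a=cv2.contourArea(q)/k/k
        if a<30: continue
        M=cv2.moments(q); u=(M["m10"]/M["m00"]+.5)/k-.5+x0; v=(M["m01"]/M["m00"]+.5)/k-.5+y0
        r=cv2.minAreaRect(q); bp=(cv2.boxPoints(r)+.5)/k-.5+[x0,y0]
        px=cv2.cvtColor(np.uint8([[im[int(round(v)),int(round(u))]]]),cv2.COLOR_RGB2HSV)[0,0]
        out.append((u,v,a,bp,px))
    return out
E
python3 - <<'E'
from h import *
t=load("pics/top0.png"); s=load("pics/side0.png")
for nm,im,b,z in(("top",t,(130,145,340,200),.028),("side",s,(180,140,275,310),.02)):
    for u,v,a,bp,px in fg(im,b):
        P=np.array([ray(nm,*p,z)[:2] for p in bp]); e=P[1]-P[0]; f=P[2]-P[1]
        print(nm,round(u,1),round(v,1),round(a),px,np.round(ray(nm,u,v,z)[:2],3),"sides",np.round([np.linalg.norm(e),np.linalg.norm(f)],3),"ang from y",np.round(np.degrees([np.arctan2(-e[0],e[1]),np.arctan2(-f[0],f[1])])))
E
```

```text
top 271.1 179.3 45 [ 23  97 155] [ 0.569 -0.113] sides [0.099 0.011] ang from y [-177.   93.]
top 227.5 168.1 124 [101  43 101] [0.608 0.04 ] sides [0.045 0.042] ang from y [-175.   96.]
top 322.7 168.4 132 [  9 158 153] [ 0.609 -0.294] sides [0.044 0.043] ang from y [-158.  111.]
top 180.8 164.3 116 [ 13 199  50] [0.621 0.204] sides [0.041 0.044] ang from y [-134.  135.]
top 249.0 163.6 124 [165 110 104] [ 0.624 -0.035] sides [0.043 0.041] ang from y [-102.  168.]
top 153.7 162.2 130 [ 46  68 117] [0.628 0.299] sides [0.043 0.043] ang from y [-157.  113.]
top 298.2 160.7 125 [ 87 139 123] [ 0.636 -0.208] sides [0.044 0.04 ] ang from y [-109.  161.]
top 272.7 160.4 150 [50 19 40] [ 0.636 -0.119] sides [0.045 0.051] ang from y [-180.   90.]
top 199.5 156.6 63 [ 32  45 170] [0.649 0.139] sides [0.028 0.041] ang from y [ -89. -180.]
top 281.6 147.7 73 [101  29  97] [ 0.681 -0.15 ] sides [0.043 0.024] ang from y [-180.   90.]
top 142.3 147.7 59 [ 42  18 144] [0.679 0.34 ] sides [0.079 0.023] ang from y [-153.  117.]
side 196.9 291.4 266 [ 46  67 118] [0.628 0.304] sides [0.04  0.064] ang from y [107.  20.]
side 209.5 254.8 438 [ 11 135  72] [0.632 0.176] sides [0.144 0.062] ang from y [-169.   90.]
side 252.5 199.1 103 [ 23  94 174] [ 0.567 -0.082] sides [0.19  0.018] ang from y [-179.   75.]
side 253.9 159.9 139 [ 11 150 102] [ 0.609 -0.293] sides [0.043 0.088] ang from y [114.  16.]
side 224.5 192.3 1199 [ 23  89 152] [ 0.663 -0.096] sides [0.27  0.393] ang from y [163.  41.]
side 213.6 143.2 243 [158  15  69] [ 0.778 -0.364] sides [0.142 0.057] ang from y [103.  14.]
```

Run:
```python
from h import *
t=load("pics/top0.png"); s=load("pics/side0.png")
def tile(im,pts,r,k):
    return np.hstack([cv2.resize(im[v-r:v+r,u-r:u+r],None,fx=k,fy=k,interpolation=cv2.INTER_CUBIC) for u,v in pts])
T=[(323,169),(200,158),(228,168),(249,164),(154,162),(298,161)]
S=[(254,160),(209,244),(230,224),(231,206),(197,291),(241,172)]
a=np.vstack([tile(t,T[:3],10,13),tile(t,T[3:],10,13)]); cv2.imwrite("pics/rt.png",a[:,:,::-1])
a=np.vstack([tile(s,S[:3],11,12),tile(s,S[3:],11,12)]); cv2.imwrite("pics/rs.png",a[:,:,::-1])
```

```text
(no output)
```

View pics/rt.png

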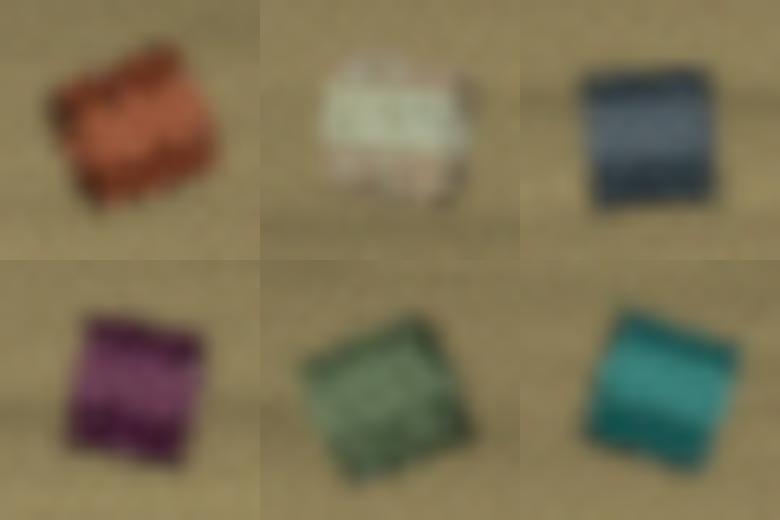

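View pics/rs.png

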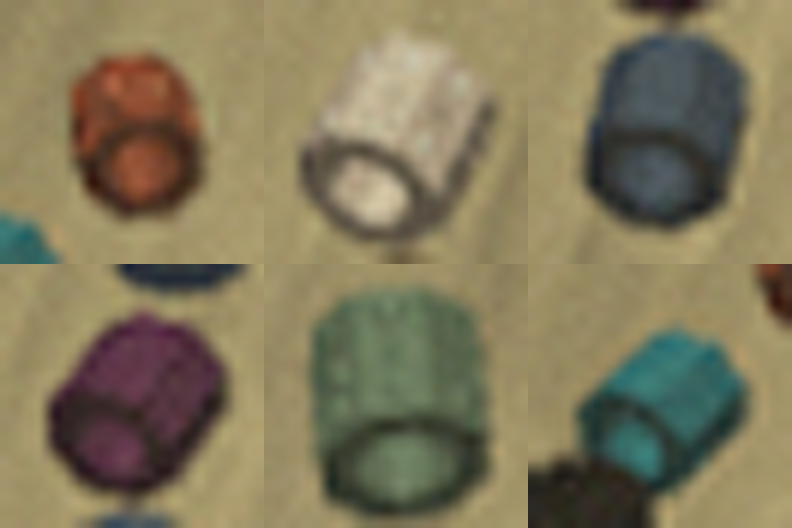

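Run:
```python
from h import *
t=load("pics/top0.png"); s=load("pics/side0.png")
c=t[200:236,240:342]
hsv=cv2.cvtColor(np.ascontiguousarray(c),cv2.COLOR_RGB2HSV)
up=cv2.resize(c,None,fx=7.5,fy=7.5,interpolation=cv2.INTER_CUBIC); cv2.imwrite("pics/rackt.png",up[:,:,::-1])
zoom(s,270,145,330,235,6.5,"pics/racks.png")
# column profile of darkness across the cheeks
g=cv2.cvtColor(np.ascontiguousarray(t),cv2.COLOR_RGB2LAB)[...,0]
print("cols",list(zip(range(243,256),g[209:214,243:256].mean(0).round())))
print("cols",list(zip(range(324,340),g[209:214,324:340].mean(0).round())))
print("rows near",list(zip(range(203,234),g[203:234,248:251].mean(1).round())))
print("rows far",list(zip(range(203,234),g[203:234,331:334].mean(1).round())))
```

```text
cols [(243, np.float64(129.0)), (244, np.float64(129.0)), (245, np.float64(129.0)), (246, np.float64(126.0)), (247, np.float64(110.0)), (248, np.float64(90.0)), (249, np.float64(84.0)), (250, np.float64(93.0)), (251, np.float64(116.0)), (252, np.float64(123.0)), (253, np.float64(124.0)), (254, np.float64(124.0)), (255, np.float64(124.0))]
cols [(324, np.float64(123.0)), (325, np.float64(124.0)), (326, np.float64(122.0)), (327, np.float64(106.0)), (328, np.float64(72.0)), (329, np.float64(47.0)), (330, np.float64(50.0)), (331, np.float64(69.0)), (332, np.float64(81.0)), (333, np.float64(90.0)), (334, np.float64(113.0)), (335, np.float64(128.0)), (336, np.float64(132.0)), (337, np.float64(133.0)), (338, np.float64(131.0)), (339, np.float64(133.0))]
rows near [(203, np.float64(134.0)), (204, np.float64(133.0)), (205, np.float64(130.0)), (206, np.float64(123.0)), (207, np.float64(100.0)), (208, np.float64(89.0)), (209, np.float64(88.0)), (210, np.float64(88.0)), (211, np.float64(91.0)), (212, np.float64(90.0)), (213, np.float64(90.0)), (214, np.float64(89.0)), (215, np.float64(87.0)), (2
[... 546 characters left out ...]
 np.float64(132.0)), (207, np.float64(123.0)), (208, np.float64(94.0)), (209, np.float64(82.0)), (210, np.float64(78.0)), (211, np.float64(79.0)), (212, np.float64(81.0)), (213, np.float64(81.0)), (214, np.float64(80.0)), (215, np.float64(81.0)), (216, np.float64(80.0)), (217, np.float64(79.0)), (218, np.float64(81.0)), (219, np.float64(80.0)), (220, np.float64(79.0)), (221, np.float64(79.0)), (222, np.float64(78.0)), (223, np.float64(79.0)), (224, np.float64(79.0)), (225, np.float64(79.0)), (226, np.float64(80.0)), (227, np.float64(80.0)), (228, np.float64(79.0)), (229, np.float64(93.0)), (230, np.float64(118.0)), (231, np.float64(130.0)), (232, np.float64(133.0)), (233, np.float64(133.0))]
```

View pics/rackt.png

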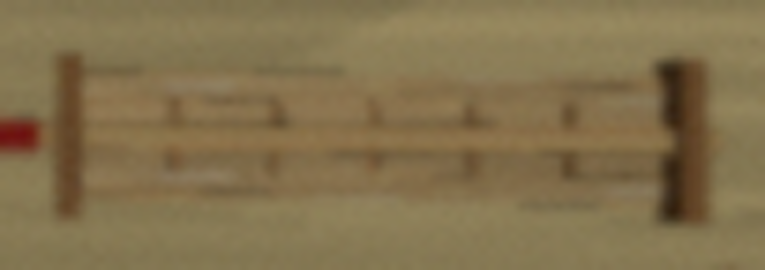

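View pics/racks.png

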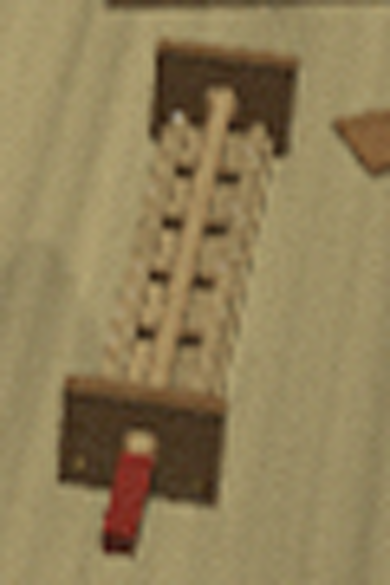

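Run:
```python
from h import *
A=ray("top",247.1,217.6,.06)[:2]; B=ray("top",334.05,218.5,.06)[:2]
d=A-B; L=np.linalg.norm(d); yaw=np.arctan2(-d[0],d[1]); c=(A+B)/2
print("near",A,"far",B,"len",L,"yaw",np.degrees(yaw),"centre",c)
yv=d/L; xv=np.array([yv[1],-yv[0]])
# predicted in side: cheek top corners
for nm in("top","side"):
  for y in(.148,-.148):
    for x in(-.038,.038):
        P=[*(c+yv*y+xv*x),.06]; print(nm,x,y,np.round(proj(nm,P),1))
  print(nm,"mouth",proj(nm,[*(c+yv*.148),.03]).round(1))
# handle centroid (red)
for nm,u,v in(("top",237.0,217.5),("side",289.1,221.1)):
    print(nm,ray(nm,u,v,.035)[:2],ray(nm,u,v,.027)[:2])
```

```text
near [ 0.43537399 -0.03006988] far [ 0.43333504 -0.32572803] len 0.2956651729781506 yaw -0.39512361760568865 centre [ 0.43435452 -0.17789895]
top -0.038 0.148 [246.9 228.8]
top 0.038 0.148 [247.2 206.4]
top -0.038 -0.148 [334.1 229.7]
top 0.038 -0.148 [334.1 207.3]
top mouth [247.2 217.6]
side -0.038 0.148 [304.1 208.2]
side 0.038 0.148 [279.1 204.5]
side -0.038 -0.148 [315.7 153.1]
side 0.038 -0.148 [294.2 150.2]
side mouth [291.  213.7]
top [0.43547608 0.00519457] [0.43543798 0.00550178]
side [0.43526794 0.00899981] [0.43613816 0.00055261]
```

Call:
{"fn": "arm_command", "kwargs": {
  "steps": [
    [0,1,0,0,0,0.99,-1],
    [0,1,0,0,0,0.99,-1],
    [0,1,0,0,0,0.99,-1],
    [0,1,0,0,0,0.99,-1],
    [0,1,0,0,0,0.99,-1],
    [0,1,0,0,0,0.99,-1],
    [0,1,0,0,0,0.99,-1],
    [0,1,0,0,0,0.99,-1],
    [0,1,0,0,0,0.99,-1],
    [0,0,0,0,0,0,-1]
  ]
}}

```text
time: 1.35
tool_pos: [0.3404, 0.5161, 0.2309]
ee_rot: [[1.0, -0.007, -0.0], [-0.007, -1.0, -0.003], [-0.0, 0.003, -1.0]]
ft_force: [-0.2, 0.5, 0.7]
opening: 0.0854
```

```bash
cat >> h.py <<'E'
RC=np.array([0.4344,-0.1779]); RY=np.radians(-0.4)
def rackpt(x,y): 
    c,s=np.cos(RY),np.sin(RY); return RC+np.array([c*x-s*y,s*x+c*y])
def rem(tgt,yaw=0.0):
    """remaining shift in tool units (30mm) and turn in 0.15rad units to bring TCP to tgt with tool x at world angle yaw, pointing down"""
    s=telemetry.get_state(); R=s["ee_rot"]; p=s["tool_pos"]
    Rt=np.array([[np.cos(yaw),np.sin(yaw),0],[np.sin(yaw),-np.cos(yaw),0],[0,0,-1.]])
    rv=cv2.Rodrigues(R.T@Rt)[0].ravel()
    d=np.asarray(tgt)-p
    print("t",round(s["time"],2),"p",p.round(4),"op",round(s["opening"],4),"F",s["ft_force"].round(1),"J",s["joint_pos"].round(2))
    print("turn/.15",(rv/.15).round(2),"shift after turn /30mm",(Rt.T@d/.03).round(2),"before turn",(R.T@d/.03).round(2))
E
python3 - <<'E'
from h import *
rem([.4355,.008,.12],RY)
E
```

```text
t 1.35 p [0.3404 0.5161 0.2309] op 0.0854 F [-0.2  0.5  0.7] J [-1.36  0.49  0.42  1.87 -0.26  0.84 -0.81]
turn/.15 [0.02 0.   0.  ] shift after turn /30mm [ 3.29 16.92  3.7 ] before turn [ 3.29 16.91  3.74]
```

Call:
{"fn": "arm_command", "kwargs": {
  "steps": [
    [0.33,1,0,0,0,0,-1],
    [0.33,1,0,0,0,0,-1],
    [0.33,1,0,0,0,0,-1],
    [0.33,1,0,0,0,0,-1],
    [0.33,1,0,0,0,0,-1],
    [0.33,1,0,0,0,0,-1],
    [0.33,1,0,0,0,0,-1],
    [0.33,1,0,0,0,0,-1],
    [0.33,1,0,0,0,0,-1],
    [0.33,1,0,0,0,0,-1]
  ]
}}

```text
time: 2.6
tool_pos: [0.4381, 0.2195, 0.2314]
ee_rot: [[1.0, -0.0, 0.001], [-0.0, -1.0, 0.001], [0.001, -0.001, -1.0]]
ft_force: [0.8, 0.1, 0.7]
opening: 0.0854
```

Call:
{"fn": "arm_command", "kwargs": {
  "steps": [
    [0,1,0.5,0,0,0,-1],
    [0,1,0.5,0,0,0,-1],
    [0,1,0.5,0,0,0,-1],
    [0,1,0.5,0,0,0,-1],
    [0,1,0.5,0,0,0,-1],
    [0,1,0.5,0,0,0,-1],
    [0,0.9,0.5,0,0,0,-1],
    [0,0,0.3,0,0,0,-1],
    [0,0,0,0,0,0,-1]
  ]
}}

```text
time: 3.72
tool_pos: [0.4371, 0.0132, 0.1168]
ee_rot: [[1.0, -0.002, -0.001], [-0.002, -1.0, 0.001], [-0.001, -0.001, -1.0]]
ft_force: [0.8, 0.2, 0.4]
opening: 0.0854
```

Run:
```python
from h import *
rem([.4355,.005,.022],RY)
```

```text
t 3.73 p [0.4371 0.0132 0.1168] op 0.0854 F [0.8 0.2 0.4] J [-0.38  0.46  0.32  2.34 -0.39  0.39  0.27]
turn/.15 [-0.    0.01  0.04] shift after turn /30mm [-0.05  0.27  3.16] before turn [-0.05  0.28  3.16]
```

Call:
{"fn": "arm_command", "kwargs": {
  "steps": [
    [-0.05,0.25,0.8,0,0,0,-1],
    [0,0,0.8,0,0,0,-1],
    [0,0,0.8,0,0,0,-1],
    [0,0,0.7,0,0,0,-1],
    [0,0,0,0,0,0,-1],
    [0,0,0,0,0,0,-1]
  ]
}}

```text
time: 4.47
tool_pos: [0.436, 0.0054, 0.0249]
ee_rot: [[1.0, -0.002, 0.001], [-0.002, -1.0, 0.0], [0.001, -0.0, -1.0]]
ft_force: [0.7, 0.5, -0.2]
opening: 0.0855
```

Run:
```python
from h import *
rem([.4355,.005,.022],RY)
t=imaging.read_camera("top"); s=imaging.read_camera("side")
a=np.hstack([cv2.resize(t[190:250,210:280],None,fx=5.5,fy=5.5),cv2.resize(s[180:240,260:330],None,fx=5.5,fy=5.5)])
cv2.imwrite("pics/g1.png",a[:,:,::-1])
```

```text
t 4.47 p [0.436  0.0054 0.0249] op 0.0855 F [ 0.7  0.5 -0.2] J [-0.2   0.65  0.11  2.37 -0.5   0.14  0.38]
turn/.15 [-0.   -0.01  0.03] shift after turn /30mm [-0.02  0.01  0.1 ] before turn [-0.02  0.01  0.1 ]
```

View pics/g1.png

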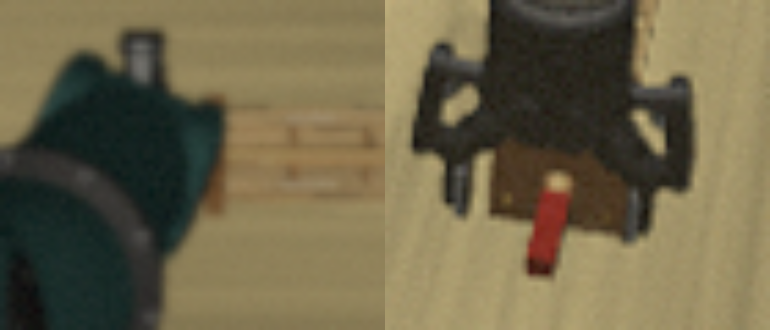

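Call:
{"fn": "arm_command", "kwargs": {
  "steps": [
    [0,0,0.07,0,0,0,1],
    [0,0,0,0,0,0,1],
    [0,0,0,0,0,0,1],
    [0,0,0,0,0,0,1],
    [0,0,0,0,0,0,1],
    [0,0,0,0,0,0,1]
  ],
  "force": 50
}}

```text
time: 5.32
tool_pos: [0.4353, 0.0045, 0.0223]
ee_rot: [[1.0, -0.004, 0.0], [-0.004, -1.0, 0.0], [0.0, -0.0, -1.0]]
ft_force: [0.1, -0.4, 2.7]
opening: 0.0145
```

Run:
```python
from h import *
rem([.4355,.005,.022],RY)
s=imaging.read_camera("side")
zoom(s,260,140,330,240,5.5,"pics/g2.png")
```

```text
t 5.33 p [0.4353 0.0045 0.0223] op 0.0145 F [ 0.1 -0.4  2.7] J [-0.19  0.65  0.1   2.37 -0.5   0.13  0.38]
turn/.15 [-0.   -0.    0.02] shift after turn /30mm [ 0.01 -0.02  0.01] before turn [ 0.01 -0.02  0.01]
```

View pics/g2.png

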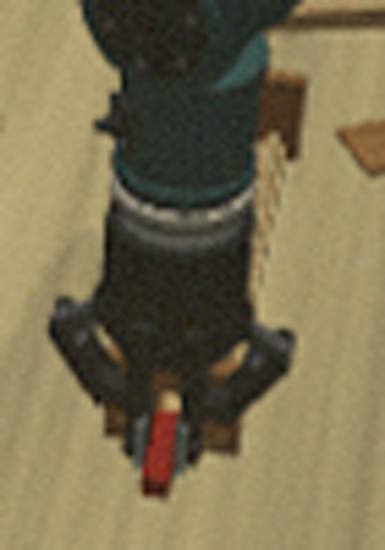

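Call:
{"fn": "arm_command", "kwargs": {
  "steps": [
    [0,-0.3,-0.1,0,0,0,1],
    [0,-0.8,0,0,0,0,1],
    [0,-0.8,0,0,0,0,1],
    [0,-0.8,0,0,0,0,1],
    [0,-0.8,0,0,0,0,1],
    [0,-0.8,0,0,0,0,1],
    [0,0,0,0,0,0,1]
  ]
}}

```text
time: 6.25
tool_pos: [0.4356, 0.1365, 0.0251]
ee_rot: [[1.0, 0.002, 0.0], [0.002, -1.0, 0.001], [0.0, -0.001, -1.0]]
ft_force: [0.6, -0.5, -0.2]
opening: 0.0145
```

Run:
```python
from h import *
rem([.4377,.355,.026],RY)
s=imaging.read_camera("side")
zoom(s,230,140,350,300,3.7,"pics/g3.png")
```

```text
t 6.25 p [0.4356 0.1365 0.0251] op 0.0145 F [ 0.6 -0.5 -0.2] J [-0.53  0.66  0.17  2.33 -0.6   0.19  0.2 ]
turn/.15 [-0.01 -0.    0.06] shift after turn /30mm [ 0.02 -7.28 -0.03] before turn [ 0.08 -7.28 -0.02]
```

View pics/g3.png

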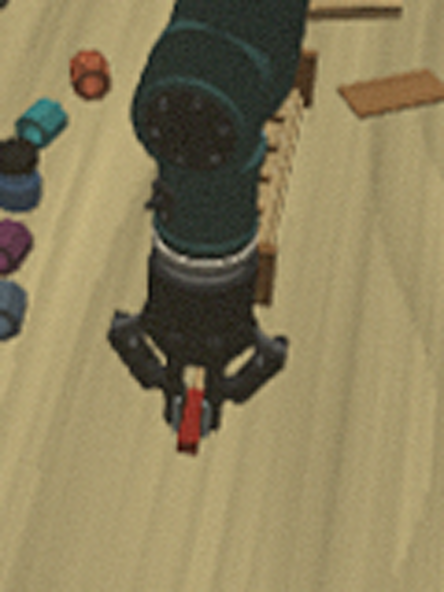

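The rod comes with the grip (handle at about (189,420) in the zoom). Continue pulling.

Call:
{"fn": "arm_command", "kwargs": {
  "steps": [
    [0,-0.8,0,0,0,0.05,1],
    [0,-0.8,0,0,0,0,1],
    [0,-0.8,0,0,0,0,1],
    [0,-0.8,0,0,0,0,1],
    [0,-0.8,0,0,0,0,1],
    [0,-0.8,0,0,0,0,1],
    [0,-0.8,0,0,0,0,1],
    [0,-0.8,0,0,0,0,1],
    [0,-0.8,0,0,0,0,1],
    [0,-0.4,0,0,0,0,1]
  ]
}}

```text
time: 7.55
tool_pos: [0.4382, 0.3619, 0.0251]
ee_rot: [[1.0, -0.011, 0.0], [-0.011, -1.0, -0.0], [0.0, 0.0, -1.0]]
ft_force: [0.3, -0.5, -0.1]
opening: 0.0145
```

Run:
```python
from h import *
rem([.4377,.36,.026],RY)
s=imaging.read_camera("side");t=imaging.read_camera("top")
zoom(s,200,140,360,384,2.4,"pics/g4.png")
zoom(t,80,130,350,260,2.9,"pics/g4t.png")
```

```text
t 7.55 p [0.4382 0.3619 0.0251] op 0.0145 F [ 0.3 -0.5 -0.1] J [-1.03  0.75  0.37  2.09 -0.64  0.42 -0.16]
turn/.15 [ 0.   -0.   -0.03] shift after turn /30mm [-0.02  0.06 -0.03] before turn [-0.02  0.06 -0.03]
```

View pics/g4.png

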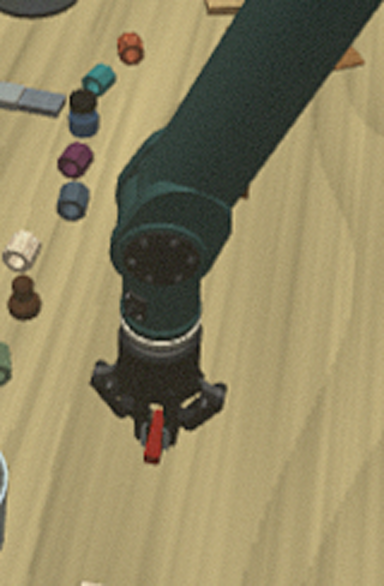

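View pics/g4t.png

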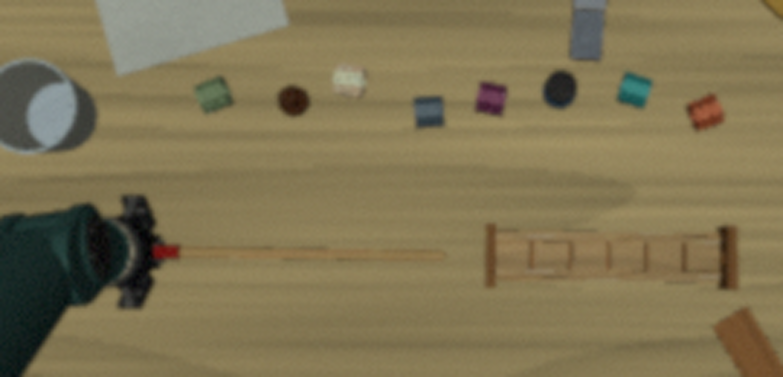

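Call:
{"fn": "arm_command", "kwargs": {
  "steps": [
    [0,0,0.3,0,0,0,1],
    [0,0,0.3,0,0,0,1],
    [0,0,0.08,0,0,0,1],
    [0,0,0,0,0,0,1]
  ]
}}

```text
time: 8.15
tool_pos: [0.438, 0.3609, 0.0044]
ee_rot: [[1.0, -0.012, -0.001], [-0.012, -1.0, -0.001], [-0.001, 0.001, -1.0]]
ft_force: [-0.2, 0.1, -0.7]
opening: 0.0144
```

Call:
{"fn": "arm_command", "kwargs": {
  "steps": [
    [0,0,0,0,0,0,-1],
    [0,0,0,0,0,0,-1],
    [0,0,0,0,0,0,-1],
    [0,0,-0.6,0,0,0,-1],
    [0,0,-1,0,0,0,-1],
    [0,0,-1,0,0,0,-1],
    [0.5,0.2,-1,0,0,0,-1],
    [1,0.4,0,0,0,0,-1],
    [1,0.4,0,0,0,0,-1],
    [1,0.4,0,0,0,0,-1]
  ]
}}

```text
time: 9.4
tool_pos: [0.5435, 0.3182, 0.1144]
ee_rot: [[1.0, -0.011, 0.001], [-0.011, -1.0, 0.001], [0.001, -0.001, -1.0]]
ft_force: [0.9, 0.5, -0.0]
opening: 0.0856
```

Call:
{"fn": "arm_command", "kwargs": {
  "steps": [
    [1,0.4,0,0,0,0,-1],
    [1,0.2,0,0,0,0,-1],
    [0.8,0,0,0,0,-0.92,-1],
    [0,0,0,0,0,-0.92,-1],
    [0,0,0,0,0,-0.92,-1],
    [0,0,0,0,0,0,-1]
  ]
}}

```text
time: 10.15
tool_pos: [0.6266, 0.2992, 0.1141]
ee_rot: [[0.921, 0.39, 0.001], [0.39, -0.921, 0.001], [0.001, -0.0, -1.0]]
ft_force: [-0.0, 0.3, 0.0]
opening: 0.0855
```

Run:
```python
from h import *
rem([.628,.301,.009],np.radians(23))
t=imaging.read_camera("top"); s=imaging.read_camera("side")
zoom(t,80,130,350,260,2.9,"pics/g5t.png");zoom(s,150,100,350,350,2.3,"pics/g5.png")
```

```text
t 10.15 p [0.6266 0.2992 0.1141] op 0.0855 F [-0.   0.3  0. ] J [-0.77  0.72  0.4   1.77 -0.39  0.73  0.24]
turn/.15 [-0.   -0.01 -0.  ] shift after turn /30mm [ 0.07 -0.04  3.5 ] before turn [ 0.06 -0.04  3.5 ]
```

View pics/g5t.png

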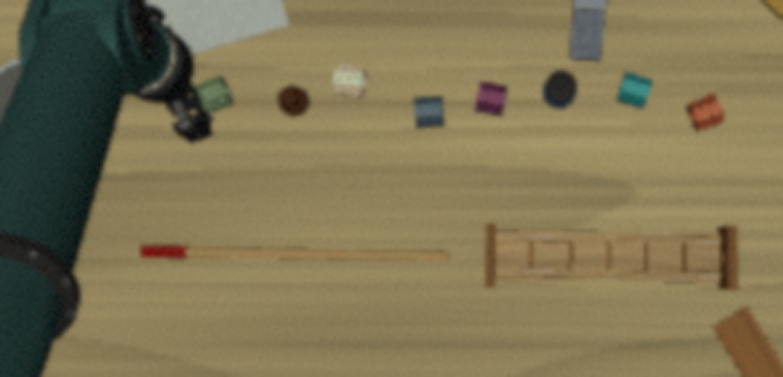

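View pics/g5.png

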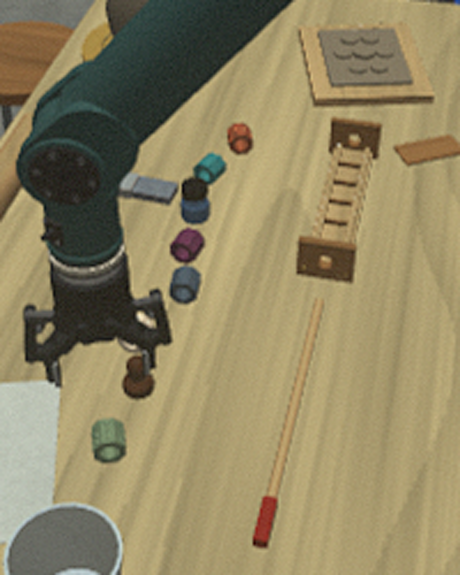

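Call:
{"fn": "arm_command", "kwargs": {
  "steps": [
    [0.06,-0.03,0.9,0,0,0,-1],
    [0,0,0.9,0,0,0,-1],
    [0,0,0.9,0,0,0,-1],
    [0,0,0.75,0,0,0,-1],
    [0,0,0,0,0,0,1],
    [0,0,0,0,0,0,1],
    [0,0,0,0,0,0,1],
    [0,0,0,0,0,0,1],
    [0,0,0,0,0,0,1]
  ],
  "force": 40
}}

```text
time: 11.38
tool_pos: [0.6289, 0.3014, 0.0108]
ee_rot: [[0.92, 0.392, 0.002], [0.392, -0.92, 0.001], [0.003, -0.0, -1.0]]
ft_force: [1.0, 0.2, 6.7]
opening: 0.0352
```

Run:
```python
from h import *
rem([.628,.301,.12],np.radians(23))
s=imaging.read_camera("side")
zoom(s,150,200,270,340,4,"pics/g6.png")
```

```text
t 11.38 p [0.6289 0.3014 0.0108] op 0.0352 F [1.  0.2 6.7] J [-0.72  0.85  0.32  1.79 -0.45  0.57  0.29]
turn/.15 [-0.   -0.02  0.01] shift after turn /30mm [-0.03  0.   -3.64] before turn [-0.02  0.   -3.64]
```

View pics/g6.png

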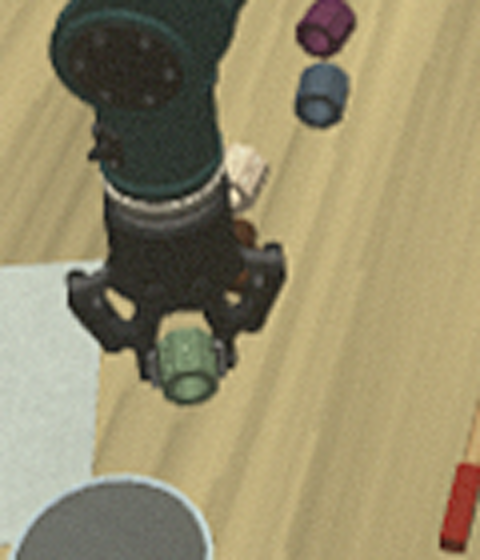

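Call:
{"fn": "arm_command", "kwargs": {
  "steps": [
    [0,0,-0.5,0,0,0,1],
    [0,0,-1,0,0,0,1],
    [0,0,-1,0,0,0,1],
    [0,0,-1,0,0,0.9,1],
    [0,0,0,0,0,0.9,1],
    [0,0,0,0,0,0.92,1],
    [-0.5,1,0,0,0,0,1],
    [-0.5,1,0,0,0,0,1],
    [-0.5,1,0,0,0,0,1],
    [-0.5,1,0,0,0,0,1]
  ]
}}

```text
time: 12.68
tool_pos: [0.5663, 0.1804, 0.1149]
ee_rot: [[1.0, -0.005, 0.0], [-0.005, -1.0, 0.0], [0.0, -0.0, -1.0]]
ft_force: [-0.0, 0.6, -0.2]
opening: 0.0349
```

Call:
{"fn": "arm_command", "kwargs": {
  "steps": [
    [-0.55,1,0,0,0,0,1],
    [-0.55,1,0,0,0,0,1],
    [-0.55,1,0,0,0,0,1],
    [-0.55,1,0,0,0,0,1],
    [-0.55,1,0,0,0,0,1],
    [-0.55,1,0,0,0,0,1],
    [-0.55,1,0,0,0,0,1],
    [-0.55,1,0,0,0,0,1],
    [0,0,0,0,0,0,1]
  ]
}}

```text
time: 13.8
tool_pos: [0.432, -0.0603, 0.1149]
ee_rot: [[1.0, -0.011, -0.001], [-0.011, -1.0, -0.0], [-0.001, 0.0, -1.0]]
ft_force: [0.1, 0.5, -0.4]
opening: 0.0351
```

Run:
```python
from h import *
p=rackpt(0,.115); rem([*p,.07],RY)
```

```text
t 13.8 p [ 0.432  -0.0603  0.1149] op 0.0351 F [ 0.1  0.5 -0.4] J [-0.27  0.48  0.41  2.34 -0.49  0.4   0.54]
turn/.15 [ 0.    0.01 -0.02] shift after turn /30mm [0.11 0.09 1.5 ] before turn [0.11 0.09 1.5 ]
```

Call:
{"fn": "arm_command", "kwargs": {
  "steps": [
    [0.11,0.09,0.7,0,0,0,1],
    [0,0,0.8,0,0,0,1],
    [0,0,0.6,0,0,0,1],
    [0,0,0,0,0,0,1],
    [0,0,0,0,0,0,1]
  ]
}}

```text
time: 14.42
tool_pos: [0.4376, -0.0604, 0.0518]
ee_rot: [[1.0, -0.004, 0.001], [-0.004, -1.0, 0.0], [0.001, -0.0, -1.0]]
ft_force: [-0.4, 0.4, -0.4]
opening: 0.0349
```

Run:
```python
from h import *
p=rackpt(0,.115); rem([*p,.024],RY)
s=imaging.read_camera("side")
zoom(s,260,140,330,240,5.5,"pics/g7.png")
```

```text
t 14.43 p [ 0.4376 -0.0604  0.0518] op 0.0349 F [-0.4  0.4 -0.4] J [-0.14  0.6   0.23  2.36 -0.6   0.23  0.63]
turn/.15 [-0.   -0.    0.02] shift after turn /30mm [-0.08  0.08  0.93] before turn [-0.08  0.08  0.93]
```

View pics/g7.png

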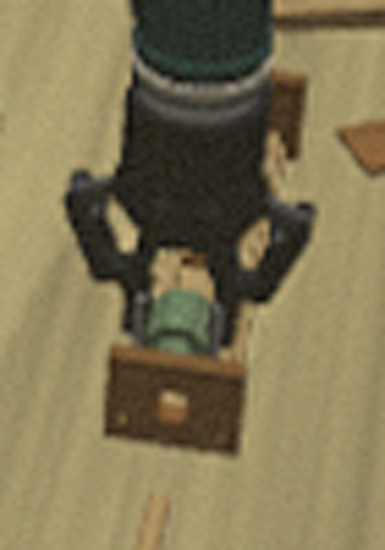

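Call:
{"fn": "arm_command", "kwargs": {
  "steps": [
    [-0.08,0.08,0.25,0,0,0,1],
    [0,0,0.25,0,0,0,1],
    [0,0,0.25,0,0,0,1],
    [0,0,0,0,0,0,1],
    [0,0,0,0,0,0,1]
  ]
}}

```text
time: 15.1
tool_pos: [0.4347, -0.0632, 0.0287]
ee_rot: [[1.0, -0.005, -0.0], [-0.005, -1.0, 0.0], [-0.0, -0.0, -1.0]]
ft_force: [0.4, 0.2, -0.0]
opening: 0.0353
```

Run:
```python
from h import *
p=rackpt(0,.115); rem([*p,.024],RY)
```

```text
t 15.1 p [ 0.4347 -0.0632  0.0287] op 0.0353 F [ 0.4  0.2 -0. ] J [-0.08  0.64  0.16  2.37 -0.62  0.17  0.66]
turn/.15 [-0.    0.    0.01] shift after turn /30mm [ 0.02 -0.01  0.16] before turn [ 0.02 -0.01  0.16]
```

Call:
{"fn": "arm_command", "kwargs": {
  "steps": [
    [0,0,0.15,0,0,0,1],
    [0,0,0,0,0,0,1],
    [0,0,0,0,0,0,-1],
    [0,0,0,0,0,0,-1],
    [0,0,0,0,0,0,-1],
    [0,0,-0.5,0,0,0,-1],
    [0,0,-1,0,0,0,-1],
    [0,0,-1,0,0,0,-1],
    [0,0,-1,0,0,0,-1]
  ]
}}

```text
time: 16.23
tool_pos: [0.4345, -0.063, 0.1302]
ee_rot: [[1.0, -0.005, -0.0], [-0.005, -1.0, 0.0], [-0.0, -0.0, -1.0]]
ft_force: [0.4, 0.1, 0.6]
opening: 0.0857
```

```bash
cat >> h.py <<'E'
def look(tag):
    t=imaging.read_camera("top"); s=imaging.read_camera("side")
    cv2.imwrite(f"pics/{tag}_t.png",t[:,:,::-1]); cv2.imwrite(f"pics/{tag}_s.png",s[:,:,::-1])
    a=cv2.resize(t[135:255,130:350],None,fx=2.2,fy=2.2,interpolation=cv2.INTER_CUBIC); b=cv2.resize(s[140:320,180:340],None,fx=1.466,fy=1.466,interpolation=cv2.INTER_CUBIC)
    h=max(a.shape[0],b.shape[0]); pad=lambda q:np.vstack([q,np.zeros((h-q.shape[0],q.shape[1],3),np.uint8)])
    cv2.imwrite(f"pics/{tag}.png",np.hstack([pad(a),pad(b)])[:,:,::-1])
    for u,v,ar,bp,px in fg(t,(130,145,340,200)):
        z=.028;P=np.array([ray("top",*p,z)[:2] for p in bp]); e=P[1]-P[0]
        an=np.degrees(np.arctan2(-e[0],e[1])); an=(an+45)%90-45
        if ar>55: print(round(u,1),round(v,1),round(ar),px,np.round(ray("top",u,v,z)[:2],3),"yaw mod90",round(an))
E
python3 - <<'E'
from h import *
rem([.648,.139,.12],np.radians(-7))
look("a1")
E
```

```text
t 16.23 p [ 0.4345 -0.063   0.1302] op 0.0857 F [0.4 0.1 0.6] J [-0.31  0.46  0.46  2.33 -0.48  0.44  0.54]
turn/.15 [-0.    0.    0.78] shift after turn /30mm [ 6.24 -7.55  0.34] before turn [ 7.08 -6.77  0.34]
256.2 196.5 68 [35 17 92] [ 0.509 -0.061] yaw mod90 0
268.4 179.3 80 [ 23  95 166] [ 0.569 -0.104] yaw mod90 1
227.5 168.1 125 [101  47 108] [0.608 0.04 ] yaw mod90 0
322.7 168.4 132 [  9 154 166] [ 0.609 -0.294] yaw mod90 22
180.8 164.3 117 [ 12 164  56] [0.621 0.204] yaw mod90 -44
249.0 163.6 126 [165 112 112] [ 0.624 -0.035] yaw mod90 -11
298.2 160.7 127 [ 88 146 131] [ 0.635 -0.208] yaw mod90 -19
272.7 160.4 150 [30 12 42] [ 0.636 -0.119] yaw mod90 0
199.9 156.9 72 [ 33  45 177] [0.647 0.137] yaw mod90 -17
281.6 147.7 74 [103  30 103] [ 0.681 -0.15 ] yaw mod90 0
142.5 148.2 68 [ 40  20 155] [0.677 0.339] yaw mod90 0
```

View pics/a1.png

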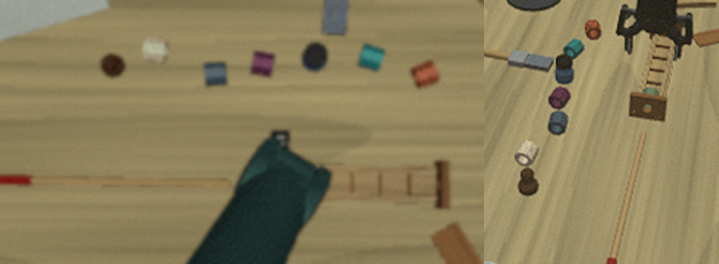

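Run:
```python
from h import *
t=load("pics/a1_t.png").astype(int); s=load("pics/a1_s.png").astype(int)
for nm,im,(x0,y0,x1,y1),z in(("top",t,(188,146,213,170),.028),("side",s,(195,228,222,262),.02)):
    c=im[y0:y1,x0:x1]; B=c[...,2]-0.55*c[...,0]  # blue excess vs wood
    up=cv2.resize(B.astype(np.float32),None,fx=4,fy=4,interpolation=cv2.INTER_CUBIC)
    bg=np.median(up); th=(bg+np.percentile(up,98))/2-5
    m=(up>th).astype(np.uint8); n,l,st,ce=cv2.connectedComponentsWithStats(m); i=1+st[1:,4].argmax()
    q=cv2.findContours((l==i).astype(np.uint8),0,1)[0][0]; r=cv2.minAreaRect(q)
    u,v=(np.array(r[0])+.5)/4-.5+[x0,y0]; print(nm,bg,th,st[i,4]/16,u,v,np.array(r[1])/4,r[2],ray(nm,u,v,z)[:2])
print(ray("top",200.4,157.8,.028))
```

```text
top 11.634567 26.8764 89.75 199.96346187591553 157.04230785369873 [11.62825584  9.86076164] 7.125016689300537 [0.64681829 0.1367211 ]
side 16.74908 26.67462 111.625 209.02965927124023 241.02486419677734 [12.69784355 11.66977596] 21.540973663330078 [0.64891158 0.125705  ]
[0.64414595 0.13515882 0.028     ]
```

Run:
```python
from h import *
print("cream front",ray("side",207,248.8,.018), "sage front",ray("side",197-11+(400-264)/12,291-11+(470-264)/12,.018))
print("slate front",ray("side",230-11+(655-528)/12,224-11+175/12,.018))
```

```text
cream front [0.64639353 0.15434064 0.018     ] sage front [0.62150564 0.31993145 0.018     ]
slate front [0.60592231 0.05745353 0.018     ]
```

Call:
{"fn": "arm_command", "kwargs": {
  "steps": [
    [0.8,-0.8,0,0,0,0,-1],
    [1,-0.95,0,0,0,0,-1],
    [1,-0.95,0,0,0,0,-1],
    [1,-0.95,0,0,0,0,-1],
    [1,-0.95,0,0,0,0,-1],
    [1,-0.95,0,0,0,0,-1],
    [1,-0.95,0.5,0,0,0,-1],
    [0.2,-0.2,0.5,0,0,0.82,-1],
    [0,0,0.5,0,0,0,-1],
    [0,0,0,0,0,0,-1]
  ]
}}

```text
time: 17.58
tool_pos: [0.6435, 0.1357, 0.0821]
ee_rot: [[0.992, -0.127, -0.005], [-0.127, -0.992, -0.001], [-0.004, 0.002, -1.0]]
ft_force: [0.9, 0.2, -0.0]
opening: 0.0851
```

Run:
```python
from h import *
rem([.6445,.137,.009],np.radians(-7.5))
s=imaging.read_camera("side"); zoom(s,160,180,260,300,4.5,"pics/b1.png")
```

```text
t 17.57 p [0.6435 0.1357 0.0821] op 0.0851 F [ 0.9  0.2 -0. ] J [-0.61  0.75  0.5   1.87 -0.56  0.67  0.11]
turn/.15 [0.01 0.03 0.02] shift after turn /30mm [ 0.03 -0.05  2.44] before turn [ 0.04 -0.05  2.44]
```

View pics/b1.png

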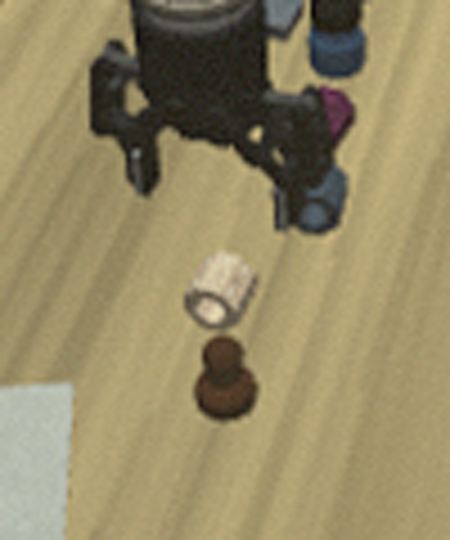

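Call:
{"fn": "arm_command", "kwargs": {
  "steps": [
    [0.04,-0.05,0.8,0,0,0,-1],
    [0,0,0.8,0,0,0,-1],
    [0,0,0.8,0,0,0,-1],
    [0,0,0,0,0,0,-1],
    [0,0,0,0,0,0,1],
    [0,0,0,0,0,0,1],
    [0,0,0,0,0,0,1],
    [0,0,0,0,0,0,1],
    [0,0,0,0,0,0,1]
  ]
}}

```text
time: 18.75
tool_pos: [0.6481, 0.1383, 0.0135]
ee_rot: [[0.992, -0.128, 0.002], [-0.128, -0.992, 0.001], [0.002, -0.001, -1.0]]
ft_force: [-0.3, 0.5, 6.6]
opening: 0.035
```

Run:
```python
from h import *
p=rackpt(0,.069); rem([*p,.12],RY)
s=imaging.read_camera("side"); zoom(s,160,180,260,300,4.5,"pics/b2.png")
```

```text
t 18.75 p [0.6481 0.1383 0.0135] op 0.035 F [-0.3  0.5  6.6] J [-0.56  0.84  0.43  1.88 -0.63  0.55  0.16]
turn/.15 [-0.   -0.01 -0.81] shift after turn /30mm [-7.05  8.29 -3.55] before turn [-5.99  9.08 -3.57]
```

View pics/b2.png

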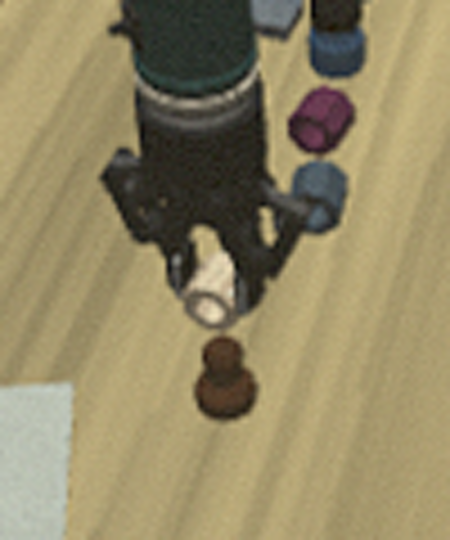

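Call:
{"fn": "arm_command", "kwargs": {
  "steps": [
    [0,0,-0.6,0,0,0,1],
    [0,0,-1,0,0,0,1],
    [0,0,-1,0,0,0,1],
    [0,0,-1,0,0,-0.81,1],
    [-0.7,0.8,0,0,0,0,1],
    [-0.8,0.95,0,0,0,0,1],
    [-0.8,0.95,0,0,0,0,1],
    [-0.8,0.95,0,0,0,0,1],
    [-0.8,0.95,0,0,0,0,1],
    [-0.8,0.95,0,0,0,0,1]
  ]
}}

```text
time: 20.05
tool_pos: [0.5042, -0.0283, 0.1211]
ee_rot: [[1.0, -0.007, 0.001], [-0.007, -1.0, 0.0], [0.001, -0.0, -1.0]]
ft_force: [-0.2, -0.4, -0.7]
opening: 0.0351
```

Call:
{"fn": "arm_command", "kwargs": {
  "steps": [
    [-0.8,0.9,0,0,0,0,1],
    [-0.8,0.9,0,0,0,0,1],
    [-0.7,0.9,0,0,0,0,1],
    [0,0,0,0,0,0,1],
    [0,0,0,0,0,0,1]
  ]
}}

```text
time: 20.68
tool_pos: [0.4362, -0.1078, 0.1208]
ee_rot: [[1.0, -0.006, 0.001], [-0.006, -1.0, 0.0], [0.001, -0.0, -1.0]]
ft_force: [0.3, 0.5, -1.4]
opening: 0.035
```

Run:
```python
from h import *
p=rackpt(0,.069); rem([*p,.055],RY)
```

```text
t 20.68 p [ 0.4362 -0.1078  0.1208] op 0.035 F [ 0.3  0.5 -1.4] J [-0.18  0.48  0.43  2.32 -0.49  0.43  0.65]
turn/.15 [-0.   -0.01  0.  ] shift after turn /30mm [-0.04  0.04  2.19] before turn [-0.05  0.04  2.19]
```

Call:
{"fn": "arm_command", "kwargs": {
  "steps": [
    [-0.04,0.04,0.7,0,0,0,1],
    [0,0,0.7,0,0,0,1],
    [0,0,0.7,0,0,0,1],
    [0,0,0.3,0,0,0,1],
    [0,0,0.3,0,0,0,1],
    [0,0,0,0,0,0,1],
    [0,0,0,0,0,0,1]
  ]
}}

```text
time: 21.55
tool_pos: [0.4347, -0.1092, 0.0397]
ee_rot: [[1.0, -0.006, 0.001], [-0.006, -1.0, -0.0], [0.001, 0.0, -1.0]]
ft_force: [-0.7, 0.3, -0.4]
opening: 0.0349
```

Run:
```python
from h import *
p=rackpt(0,.069); rem([*p,.026],RY)
```

```text
t 21.55 p [ 0.4347 -0.1092  0.0397] op 0.0349 F [-0.7  0.3 -0.4] J [-0.01  0.63  0.21  2.35 -0.62  0.22  0.77]
turn/.15 [ 0.   -0.01  0.  ] shift after turn /30mm [ 0.01 -0.01  0.46] before turn [ 0.01 -0.01  0.46]
```

Call:
{"fn": "arm_command", "kwargs": {
  "steps": [
    [0,0,0.25,0,0,0,1],
    [0,0,0.2,0,0,0,1],
    [0,0,0,0,0,0,1],
    [0,0,0,0,0,0,1]
  ]
}}

```text
time: 22.05
tool_pos: [0.4342, -0.1092, 0.0256]
ee_rot: [[1.0, -0.007, -0.0], [-0.007, -1.0, 0.0], [-0.0, -0.0, -1.0]]
ft_force: [-0.0, 0.8, -1.0]
opening: 0.035
```

Run:
```python
from h import *
p=rackpt(0,.069); rem([*p,.025],RY)
```

```text
t 22.05 p [ 0.4342 -0.1092  0.0256] op 0.035 F [-0.   0.8 -1. ] J [ 0.02  0.66  0.18  2.35 -0.64  0.18  0.78]
turn/.15 [-0.  0.  0.] shift after turn /30mm [ 0.02 -0.01  0.02] before turn [ 0.02 -0.01  0.02]
```

Call:
{"fn": "arm_command", "kwargs": {
  "steps": [
    [0,0,0,0,0,0,-1],
    [0,0,0,0,0,0,-1],
    [0,0,0,0,0,0,-1],
    [0,0,-0.6,0,0,0,-1],
    [0,0,-1,0,0,0,-1],
    [0,0,-1,0,0,0,-1],
    [0.4,-0.3,-0.5,0,0,-0.4,-1],
    [0.9,-0.8,0,0,0,0,-1],
    [0.9,-0.8,0,0,0,0,-1],
    [0.9,-0.8,0,0,0,0,-1]
  ]
}}

```text
time: 23.3
tool_pos: [0.524, -0.0231, 0.119]
ee_rot: [[0.999, 0.054, 0.0], [0.054, -0.999, 0.0], [0.0, -0.0, -1.0]]
ft_force: [-0.1, 0.3, -0.1]
opening: 0.0852
```

Call:
{"fn": "arm_command", "kwargs": {
  "steps": [
    [0.9,-0.8,0,0,0,0,-1],
    [0.9,-0.8,0,0,0,0,-1],
    [0.7,-0.6,0,0,0,0,-1],
    [0,0,0,0,0,0,-1]
  ]
}}

```text
time: 23.8
tool_pos: [0.5962, 0.0485, 0.1185]
ee_rot: [[0.998, 0.058, 0.001], [0.058, -0.998, 0.001], [0.001, -0.001, -1.0]]
ft_force: [-0.5, -0.8, 0.2]
opening: 0.0853
```

Run:
```python
from h import *
rem([.6075,.0405,.009],np.radians(3))
look("c1")
```

```text
t 23.8 p [0.5962 0.0485 0.1185] op 0.0853 F [-0.5 -0.8  0.2] J [-0.49  0.63  0.49  2.   -0.5   0.63  0.38]
turn/.15 [-0.   -0.01  0.04] shift after turn /30mm [0.36 0.29 3.65] before turn [0.35 0.29 3.65]
255.4 179.5 156 [ 22  95 175] [ 0.569 -0.058] yaw mod90 0
322.7 168.4 134 [  9 157 174] [ 0.609 -0.294] yaw mod90 22
249.0 163.6 125 [165 109 119] [ 0.624 -0.035] yaw mod90 -11
298.2 160.6 129 [ 87 139 145] [ 0.636 -0.208] yaw mod90 -20
272.6 160.5 152 [30 30 43] [ 0.636 -0.118] yaw mod90 0
281.6 147.7 74 [104  25 111] [ 0.681 -0.15 ] yaw mod90 0
221.1 175.6 642 [73 37 48] [0.582 0.062] yaw mod90 -28
181.4 162.8 261 [ 11 167  61] [0.626 0.202] yaw mod90 -31
141.6 148.6 83 [ 27  38 155] [0.676 0.342] yaw mod90 0
```

View pics/c1.png

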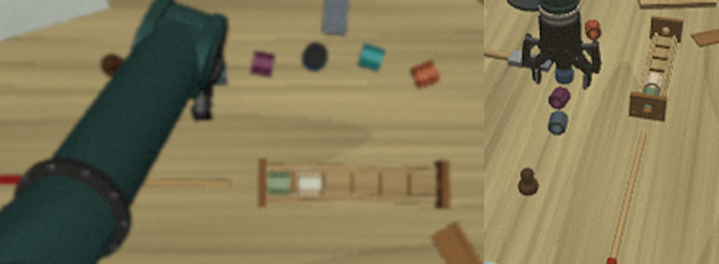

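Call:
{"fn": "arm_command", "kwargs": {
  "steps": [
    [0.35,0.29,0.6,0,0,0,-1],
    [0,0,0.8,0,0,0,-1],
    [0,0,0.8,0,0,0,-1],
    [0,0,0.8,0,0,0,-1],
    [0,0,0.6,0,0,0,-1],
    [0,0,0,0,0,0,-1]
  ]
}}

```text
time: 24.65
tool_pos: [0.6045, 0.0366, 0.0091]
ee_rot: [[0.999, 0.052, -0.003], [0.052, -0.999, -0.0], [-0.003, 0.0, -1.0]]
ft_force: [0.4, 0.7, -0.4]
opening: 0.0854
```

Run:
```python
from h import *
rem([.6075,.0405,.009],np.radians(3))
s=imaging.read_camera("side"); zoom(s,180,150,280,270,4.5,"pics/c2.png")
```

```text
t 24.65 p [0.6045 0.0366 0.0091] op 0.0854 F [ 0.4  0.7 -0.4] J [-0.38  0.79  0.35  2.01 -0.6   0.45  0.48]
turn/.15 [ 0.    0.02 -0.  ] shift after turn /30mm [ 0.11 -0.12  0.  ] before turn [ 0.11 -0.12  0.  ]
```

View pics/c2.png

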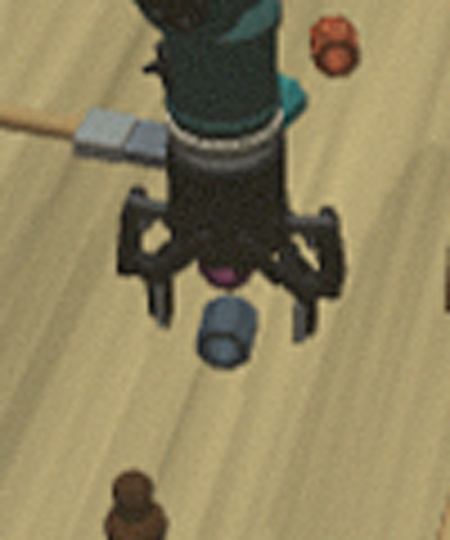

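Call:
{"fn": "arm_command", "kwargs": {
  "steps": [
    [0.1,-0.12,0,0,0,0,-1],
    [0,0,0,0,0,0,-1],
    [0,0,0,0,0,0,1],
    [0,0,0,0,0,0,1],
    [0,0,0,0,0,0,1],
    [0,0,0,0,0,0,1],
    [0,0,0,0,0,0,1]
  ]
}}

```text
time: 25.58
tool_pos: [0.6087, 0.0415, 0.0112]
ee_rot: [[0.999, 0.053, 0.0], [0.053, -0.999, 0.0], [0.0, -0.0, -1.0]]
ft_force: [-1.6, 0.3, 5.6]
opening: 0.035
```

Run:
```python
from h import *
p=rackpt(0,.023); rem([*p,.115],RY)
```

```text
t 25.57 p [0.6087 0.0415 0.0112] op 0.035 F [-1.6  0.3  5.6] J [-0.38  0.79  0.35  2.   -0.6   0.45  0.47]
turn/.15 [-0.  -0.   0.4] shift after turn /30mm [-5.76  6.59 -3.46] before turn [-6.14  6.23 -3.46]
```

Call:
{"fn": "arm_command", "kwargs": {
  "steps": [
    [0,0,-0.6,0,0,0,1],
    [0,0,-1,0,0,0,1],
    [0,0,-1,0,0,0,1],
    [0,0,-0.9,0,0,0.4,1],
    [-0.8,0.9,0,0,0,0,1],
    [-0.8,0.95,0,0,0,0,1],
    [-0.8,0.95,0,0,0,0,1],
    [-0.85,0.95,0,0,0,0,1],
    [-0.85,0.95,0,0,0,0,1],
    [-0.85,0.95,0,0,0,0,1]
  ]
}}

```text
time: 26.82
tool_pos: [0.4582, -0.128, 0.1166]
ee_rot: [[1.0, -0.007, 0.001], [-0.007, -1.0, -0.0], [0.001, 0.0, -1.0]]
ft_force: [0.1, -0.4, -0.8]
opening: 0.0355
```

Call:
{"fn": "arm_command", "kwargs": {
  "steps": [
    [-0.8,0.9,0,0,0,0,1],
    [0,0,0,0,0,0,1],
    [0,0,0,0,0,0,1],
    [0,0,0,0,0,0,1]
  ]
}}

```text
time: 27.32
tool_pos: [0.436, -0.153, 0.116]
ee_rot: [[1.0, -0.004, 0.001], [-0.004, -1.0, 0.0], [0.001, -0.0, -1.0]]
ft_force: [0.7, 0.7, 0.4]
opening: 0.0347
```

Run:
```python
from h import *
p=rackpt(0,.023); rem([*p,.04],RY)
```

```text
t 27.32 p [ 0.436 -0.153  0.116] op 0.0347 F [0.7 0.7 0.4] J [-0.09  0.5   0.44  2.29 -0.51  0.44  0.76]
turn/.15 [-0.   -0.01  0.02] shift after turn /30mm [-0.05  0.06  2.53] before turn [-0.05  0.06  2.53]
```

Call:
{"fn": "arm_command", "kwargs": {
  "steps": [
    [-0.04,0.05,0.8,0,0,0,1],
    [0,0,0.8,0,0,0,1],
    [0,0,0.6,0,0,0,1],
    [0,0,0.3,0,0,0,1],
    [0,0,0,0,0,0,1],
    [0,0,0,0,0,0,1]
  ]
}}

```text
time: 28.08
tool_pos: [0.4341, -0.1553, 0.0412]
ee_rot: [[1.0, -0.006, 0.001], [-0.006, -1.0, -0.0], [0.001, 0.0, -1.0]]
ft_force: [0.2, 0.4, -0.1]
opening: 0.0351
```

Run:
```python
from h import *
p=rackpt(0,.023); rem([*p,.024],RY)
```

```text
t 28.07 p [ 0.4341 -0.1553  0.0412] op 0.0351 F [ 0.2  0.4 -0.1] J [ 0.06  0.63  0.25  2.32 -0.63  0.25  0.87]
turn/.15 [ 0.   -0.01  0.01] shift after turn /30mm [ 0.02 -0.01  0.57] before turn [ 0.02 -0.01  0.57]
```

Call:
{"fn": "arm_command", "kwargs": {
  "steps": [
    [0,0,0.2,0,0,0,1],
    [0,0,0.2,0,0,0,1],
    [0,0,0.15,0,0,0,1],
    [0,0,0,0,0,0,1],
    [0,0,0,0,0,0,1]
  ]
}}

```text
time: 28.7
tool_pos: [0.4335, -0.1554, 0.0243]
ee_rot: [[1.0, -0.007, -0.0], [-0.007, -1.0, 0.0], [-0.0, -0.0, -1.0]]
ft_force: [0.5, 0.0, -0.5]
opening: 0.0352
```

Call:
{"fn": "arm_command", "kwargs": {
  "steps": [
    [0,0,0,0,0,0,-1],
    [0,0,0,0,0,0,-1],
    [0,0,0,0,0,0,-1],
    [0,0,-0.6,0,0,0,-1],
    [0,0,-1,0,0,0,-1],
    [0,0,-1,0,0,0,-1],
    [0.6,-0.4,-0.5,0,0,0,-1],
    [0.95,-0.6,0,0,0,0,-1],
    [0.95,-0.6,0,0,0,0,-1],
    [0.95,-0.6,0,0,0,0,-1]
  ]
}}

```text
time: 29.95
tool_pos: [0.5382, -0.0892, 0.1175]
ee_rot: [[1.0, -0.006, 0.0], [-0.006, -1.0, 0.0], [0.0, -0.0, -1.0]]
ft_force: [0.2, -0.8, -0.3]
opening: 0.0857
```

Call:
{"fn": "arm_command", "kwargs": {
  "steps": [
    [0.95,-0.6,0,0,0,0,-1],
    [0.95,-0.6,0,0,0,0,-1],
    [0.95,-0.6,0,0,0,0,-1],
    [0,0,0,0,0,0.7,-1],
    [0,0,0,0,0,0.65,-1],
    [0,0,0,0,0,0,-1]
  ]
}}

```text
time: 30.7
tool_pos: [0.623, -0.0363, 0.117]
ee_rot: [[0.979, -0.206, -0.001], [-0.206, -0.979, -0.0], [-0.001, 0.0, -1.0]]
ft_force: [0.7, -0.2, 0.5]
opening: 0.0854
```

Run:
```python
from h import *
rem([.624,-.035,.009],np.radians(-12))
look("d1")
```

```text
t 30.7 p [ 0.623  -0.0363  0.117 ] op 0.0854 F [ 0.7 -0.2  0.5] J [-0.4   0.68  0.57  1.94 -0.57  0.68  0.32]
turn/.15 [0.   0.   0.01] shift after turn /30mm [ 0.02 -0.05  3.6 ] before turn [ 0.03 -0.05  3.6 ]
322.7 168.3 135 [  9 154 179] [ 0.609 -0.294] yaw mod90 22
180.7 164.2 115 [ 11 177  59] [0.621 0.204] yaw mod90 -44
298.2 160.7 128 [ 88 144 142] [ 0.636 -0.208] yaw mod90 -19
257.3 169.9 1130 [ 23  93 167] [ 0.602 -0.065] yaw mod90 17
191.0 179.4 475 [39 49 68] [0.568 0.167] yaw mod90 -37
142.2 148.5 79 [ 29  34 157] [0.676 0.34 ] yaw mod90 0
```

View pics/d1.png

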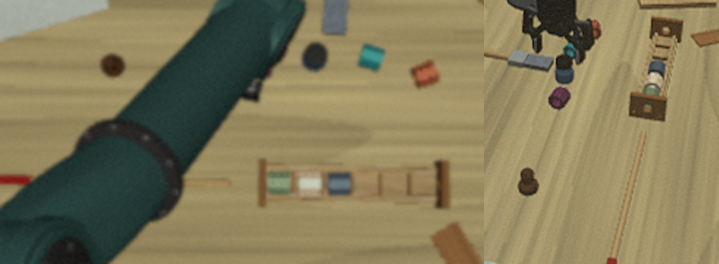

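Call:
{"fn": "arm_command", "kwargs": {
  "steps": [
    [0.03,-0.05,0.8,0,0,0,-1],
    [0,0,0.8,0,0,0,-1],
    [0,0,0.8,0,0,0,-1],
    [0,0,0.8,0,0,0,-1],
    [0,0,0.4,0,0,0,-1],
    [0,0,0,0,0,0,-1]
  ]
}}

```text
time: 31.55
tool_pos: [0.6241, -0.0354, 0.0088]
ee_rot: [[0.978, -0.207, -0.001], [-0.207, -0.978, 0.0], [-0.001, -0.0, -1.0]]
ft_force: [0.4, -0.1, 0.6]
opening: 0.0852
```

Run:
```python
from h import *
rem([.624,-.035,.009],np.radians(-12))
s=imaging.read_camera("side"); zoom(s,180,130,280,250,4.5,"pics/d2.png")
```

```text
t 31.55 p [ 0.6241 -0.0354  0.0088] op 0.0852 F [ 0.4 -0.1  0.6] J [-0.31  0.83  0.43  1.96 -0.69  0.5   0.41]
turn/.15 [-0.    0.01  0.  ] shift after turn /30mm [-0.   -0.01 -0.01] before turn [-0.   -0.01 -0.01]
```

View pics/d2.png

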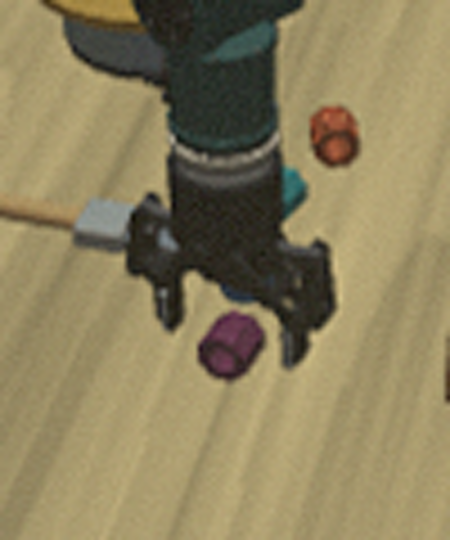

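Call:
{"fn": "arm_command", "kwargs": {
  "steps": [
    [0,0,0,0,0,0,1],
    [0,0,0,0,0,0,1],
    [0,0,0,0,0,0,1],
    [0,0,0,0,0,0,1],
    [0,0,0,0,0,0,1]
  ]
}}

```text
time: 32.22
tool_pos: [0.6251, -0.0353, 0.0101]
ee_rot: [[0.978, -0.207, 0.001], [-0.207, -0.978, 0.0], [0.001, -0.0, -1.0]]
ft_force: [0.9, 0.4, 4.8]
opening: 0.0352
```

Run:
```python
from h import *
p=rackpt(0,-.023); rem([*p,.115],RY)
```

```text
t 32.23 p [ 0.6251 -0.0353  0.0101] op 0.0352 F [0.9 0.4 4.8] J [-0.31  0.82  0.43  1.96 -0.69  0.5   0.41]
turn/.15 [-0.   -0.01 -1.35] shift after turn /30mm [-6.32  5.56 -3.5 ] before turn [-5.07  6.72 -3.51]
```

Call:
{"fn": "arm_command", "kwargs": {
  "steps": [
    [0,0,-0.6,0,0,0,1],
    [0,0,-1,0,0,0,1],
    [0,0,-1,0,0,-0.7,1],
    [0,0,-0.9,0,0,-0.65,1],
    [-0.9,0.8,0,0,0,0,1],
    [-0.9,0.8,0,0,0,0,1],
    [-0.9,0.8,0,0,0,0,1],
    [-0.9,0.8,0,0,0,0,1],
    [-0.9,0.8,0,0,0,0,1],
    [-0.9,0.8,0,0,0,0,1]
  ]
}}

```text
time: 33.48
tool_pos: [0.4607, -0.1791, 0.115]
ee_rot: [[1.0, -0.007, 0.001], [-0.007, -1.0, -0.0], [0.001, 0.0, -1.0]]
ft_force: [-0.3, -0.7, -1.1]
opening: 0.0353
```

Call:
{"fn": "arm_command", "kwargs": {
  "steps": [
    [-0.9,0.75,0,0,0,0,1],
    [0,0,0,0,0,0,1],
    [0,0,0,0,0,0,1],
    [0,0,0,0,0,0,1]
  ]
}}

```text
time: 33.98
tool_pos: [0.4357, -0.1998, 0.1145]
ee_rot: [[1.0, -0.004, 0.001], [-0.004, -1.0, 0.0], [0.001, -0.0, -1.0]]
ft_force: [-0.3, -0.2, -1.1]
opening: 0.035
```

Run:
```python
from h import *
p=rackpt(0,-.023); rem([*p,.04],RY)
```

```text
t 33.98 p [ 0.4357 -0.1998  0.1145] op 0.035 F [-0.3 -0.2 -1.1] J [ 0.    0.52  0.45  2.26 -0.51  0.46  0.86]
turn/.15 [-0.   -0.01  0.02] shift after turn /30mm [-0.05  0.04  2.48] before turn [-0.05  0.04  2.48]
```

Call:
{"fn": "arm_command", "kwargs": {
  "steps": [
    [-0.04,0.04,0.8,0,0,0,1],
    [0,0,0.8,0,0,0,1],
    [0,0,0.6,0,0,0,1],
    [0,0,0.3,0,0,0,1],
    [0,0,0,0,0,0,1],
    [0,0,0,0,0,0,1]
  ]
}}

```text
time: 34.72
tool_pos: [0.4338, -0.2018, 0.0398]
ee_rot: [[1.0, -0.006, 0.001], [-0.006, -1.0, -0.0], [0.001, 0.0, -1.0]]
ft_force: [0.2, -1.0, -0.4]
opening: 0.0349
```

Run:
```python
from h import *
p=rackpt(0,-.023); rem([*p,.0235],RY)
```

```text
t 34.73 p [ 0.4338 -0.2018  0.0398] op 0.0349 F [ 0.2 -1.  -0.4] J [ 0.14  0.65  0.27  2.28 -0.63  0.28  0.97]
turn/.15 [ 0.   -0.01  0.01] shift after turn /30mm [ 0.01 -0.03  0.54] before turn [ 0.01 -0.03  0.54]
```

Call:
{"fn": "arm_command", "kwargs": {
  "steps": [
    [0,-0.02,0.2,0,0,0,1],
    [0,0,0.2,0,0,0,1],
    [0,0,0.13,0,0,0,1],
    [0,0,0,0,0,0,1],
    [0,0,0,0,0,0,1]
  ]
}}

```text
time: 35.35
tool_pos: [0.4332, -0.2012, 0.0234]
ee_rot: [[1.0, -0.007, -0.0], [-0.007, -1.0, -0.0], [-0.0, 0.0, -1.0]]
ft_force: [-0.7, 0.1, 0.1]
opening: 0.0348
```

Call:
{"fn": "arm_command", "kwargs": {
  "steps": [
    [0,0,0,0,0,0,-1],
    [0,0,0,0,0,0,-1],
    [0,0,0,0,0,0,-1],
    [0,0,-0.6,0,0,0,-1],
    [0,0,-1,0,0,0,-1],
    [0,0,-1,0,0,0,-1],
    [0.7,0,-0.6,0,0,0,-1],
    [1,0,0,0,0,0,-1],
    [1,0,0,0,0,0,-1],
    [1,0,0,0,0,0,-1]
  ]
}}

```text
time: 36.6
tool_pos: [0.545, -0.2016, 0.1195]
ee_rot: [[1.0, -0.006, -0.0], [-0.006, -1.0, 0.0], [-0.0, -0.0, -1.0]]
ft_force: [0.5, 0.5, -0.2]
opening: 0.0853
```

Call:
{"fn": "arm_command", "kwargs": {
  "steps": [
    [1,0,0,0,0,0,-1],
    [1,0.1,0,0,0,0,-1],
    [1,0.1,0,0,0,0,-1],
    [0,0,0,0,0,0.75,-1],
    [0,0,0,0,0,0.75,-1],
    [0,0,0,0,0,0.7,-1],
    [0,0,0,0,0,0,-1]
  ]
}}

```text
time: 37.48
tool_pos: [0.6339, -0.2081, 0.119]
ee_rot: [[0.944, -0.329, -0.001], [-0.329, -0.944, -0.0], [-0.001, 0.0, -1.0]]
ft_force: [0.0, -0.9, -1.3]
opening: 0.0855
```

Run:
```python
from h import *
rem([.6355,-.208,.009],np.radians(-19))
look("e1")
```

```text
t 37.48 p [ 0.6339 -0.2081  0.119 ] op 0.0855 F [ 0.  -0.9 -1.3] J [-0.14  0.73  0.6   1.84 -0.59  0.75  0.45]
turn/.15 [ 0.    0.01 -0.02] shift after turn /30mm [ 0.05 -0.02  3.67] before turn [ 0.05 -0.02  3.67]
182.8 197.5 76 [84 78 46] [0.504 0.195] yaw mod90 0
180.8 164.3 117 [ 11 148  57] [0.621 0.204] yaw mod90 -44
277.7 174.7 1556 [85 90 62] [ 0.586 -0.136] yaw mod90 0
142.3 148.4 74 [ 38  19 163] [0.677 0.339] yaw mod90 0
```

View pics/e1.png

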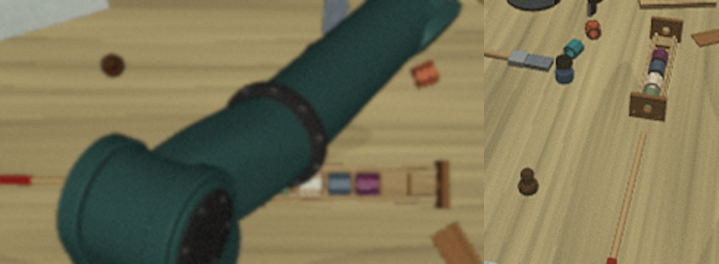

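Call:
{"fn": "arm_command", "kwargs": {
  "steps": [
    [0.05,-0.02,0.8,0,0,0,-1],
    [0,0,0.8,0,0,0,-1],
    [0,0,0.8,0,0,0,-1],
    [0,0,0.8,0,0,0,-1],
    [0,0,0.47,0,0,0,-1],
    [0,0,0,0,0,0,-1]
  ]
}}

```text
time: 38.33
tool_pos: [0.6349, -0.2081, 0.0078]
ee_rot: [[0.944, -0.33, -0.002], [-0.33, -0.944, 0.001], [-0.002, -0.0, -1.0]]
ft_force: [-1.1, 0.2, 0.3]
opening: 0.0857
```

Run:
```python
from h import *
rem([.6355,-.208,.009],np.radians(-19))
s=imaging.read_camera("side"); zoom(s,180,100,280,220,4.5,"pics/e2.png")
```

```text
t 38.33 p [ 0.6349 -0.2081  0.0078] op 0.0857 F [-1.1  0.2  0.3] J [-0.06  0.87  0.48  1.86 -0.69  0.58  0.53]
turn/.15 [-0.    0.02 -0.03] shift after turn /30mm [ 0.02 -0.01 -0.04] before turn [ 0.02 -0.01 -0.04]
```

View pics/e2.png

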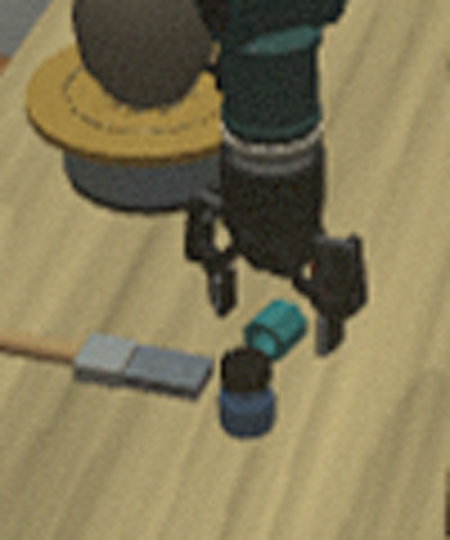

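Call:
{"fn": "arm_command", "kwargs": {
  "steps": [
    [0,0,0,0,0,0,1],
    [0,0,0,0,0,0,1],
    [0,0,0,0,0,0,1],
    [0,0,0,0,0,0,1],
    [0,0,0,0,0,0,1]
  ]
}}

```text
time: 39.0
tool_pos: [0.6365, -0.2086, 0.0103]
ee_rot: [[0.944, -0.33, 0.001], [-0.33, -0.944, -0.0], [0.001, -0.0, -1.0]]
ft_force: [-0.4, 0.4, 5.3]
opening: 0.0347
```

Run:
```python
from h import *
p=rackpt(0,-.069); rem([*p,.115],RY)
```

```text
t 39.0 p [ 0.6365 -0.2086  0.0103] op 0.0347 F [-0.4  0.4  5.3] J [-0.06  0.87  0.48  1.86 -0.69  0.58  0.53]
turn/.15 [-0.   -0.01 -2.2 ] shift after turn /30mm [-6.74  1.32 -3.49] before turn [-5.95  3.43 -3.5 ]
```

Call:
{"fn": "arm_command", "kwargs": {
  "steps": [
    [0,0,-0.6,0,0,0,1],
    [0,0,-1,0,0,-0.7,1],
    [0,0,-1,0,0,-0.75,1],
    [0,0,-0.9,0,0,-0.75,1],
    [-0.95,0.2,0,0,0,0,1],
    [-0.95,0.2,0,0,0,0,1],
    [-0.95,0.2,0,0,0,0,1],
    [-0.95,0.2,0,0,0,0,1],
    [-0.95,0.2,0,0,0,0,1],
    [-0.95,0.15,0,0,0,0,1]
  ]
}}

```text
time: 40.25
tool_pos: [0.4636, -0.2422, 0.115]
ee_rot: [[1.0, -0.007, 0.001], [-0.007, -1.0, -0.001], [0.001, 0.001, -1.0]]
ft_force: [0.7, -0.6, -0.1]
opening: 0.0352
```

Call:
{"fn": "arm_command", "kwargs": {
  "steps": [
    [-0.95,0.15,0,0,0,0,1],
    [0,0,0,0,0,0,1],
    [0,0,0,0,0,0,1],
    [0,0,0,0,0,0,1]
  ]
}}

```text
time: 40.75
tool_pos: [0.4376, -0.246, 0.1146]
ee_rot: [[1.0, -0.005, 0.001], [-0.005, -1.0, -0.001], [0.001, 0.001, -1.0]]
ft_force: [0.2, -0.2, -0.7]
opening: 0.0351
```

Run:
```python
from h import *
p=rackpt(0,-.069); rem([*p,.04],RY)
```

```text
t 40.75 p [ 0.4376 -0.246   0.1146] op 0.0351 F [ 0.2 -0.2 -0.7] J [ 0.08  0.55  0.46  2.21 -0.51  0.49  0.94]
turn/.15 [ 0.   -0.01  0.01] shift after turn /30mm [-0.12  0.03  2.49] before turn [-0.13  0.03  2.48]
```

Call:
{"fn": "arm_command", "kwargs": {
  "steps": [
    [-0.1,0.03,0.8,0,0,0,1],
    [0,0,0.8,0,0,0,1],
    [0,0,0.6,0,0,0,1],
    [0,0,0.3,0,0,0,1],
    [0,0,0,0,0,0,1],
    [0,0,0,0,0,0,1]
  ]
}}

```text
time: 41.5
tool_pos: [0.4336, -0.2472, 0.0398]
ee_rot: [[1.0, -0.006, 0.001], [-0.006, -1.0, -0.001], [0.001, 0.001, -1.0]]
ft_force: [-0.6, -0.5, 0.3]
opening: 0.0352
```

Run:
```python
from h import *
p=rackpt(0,-.069); rem([*p,.0235],RY)
```

```text
t 41.5 p [ 0.4336 -0.2472  0.0398] op 0.0352 F [-0.6 -0.5  0.3] J [ 0.21  0.66  0.3   2.24 -0.63  0.32  1.04]
turn/.15 [ 0.   -0.01  0.  ] shift after turn /30mm [ 0.01 -0.01  0.54] before turn [ 0.01 -0.01  0.54]
```

Call:
{"fn": "arm_command", "kwargs": {
  "steps": [
    [0,0,0.2,0,0,0,1],
    [0,0,0.2,0,0,0,1],
    [0,0,0.13,0,0,0,1],
    [0,0,0,0,0,0,1],
    [0,0,0,0,0,0,1]
  ]
}}

```text
time: 42.12
tool_pos: [0.4331, -0.247, 0.0234]
ee_rot: [[1.0, -0.007, -0.0], [-0.007, -1.0, 0.0], [-0.0, -0.0, -1.0]]
ft_force: [-0.8, 0.4, -0.6]
opening: 0.0355
```

Call:
{"fn": "arm_command", "kwargs": {
  "steps": [
    [0,0,0,0,0,0,-1],
    [0,0,0,0,0,0,-1],
    [0,0,0,0,0,0,-1],
    [0,0,-0.6,0,0,0,-1],
    [0,0,-1,0,0,0,-1],
    [0,0,-1,0,0,0,-1],
    [0.6,0.1,-0.6,0,0,0,-1],
    [0.9,0.25,0,0,0,0,-1],
    [0.9,0.25,0,0,0,0,-1],
    [0.9,0.25,0,0,0,0,-1]
  ]
}}

```text
time: 43.38
tool_pos: [0.5326, -0.273, 0.1195]
ee_rot: [[1.0, -0.006, 0.0], [-0.006, -1.0, 0.0], [0.0, -0.0, -1.0]]
ft_force: [0.0, -0.3, 0.6]
opening: 0.0854
```

Call:
{"fn": "arm_command", "kwargs": {
  "steps": [
    [0.9,0.25,0,0,0,0,-1],
    [0.85,0.25,0,0,0,0,-1],
    [0.8,0.2,0,0,0,0,-1],
    [0,0,0,0,0,-0.85,-1],
    [0,0,0,0,0,-0.85,-1],
    [0,0,0,0,0,-0.9,-1],
    [0,0,0,0,0,0,-1]
  ]
}}

```text
time: 44.25
tool_pos: [0.608, -0.2945, 0.1194]
ee_rot: [[0.928, 0.373, -0.0], [0.373, -0.928, 0.001], [0.0, -0.001, -1.0]]
ft_force: [0.0, -0.0, 0.3]
opening: 0.0853
```

Run:
```python
from h import *
rem([.609,-.294,.009],np.radians(22))
look("f1")
```

```text
t 44.25 p [ 0.608  -0.2945  0.1194] op 0.0853 F [ 0.  -0.   0.3] J [ 0.12  0.69  0.4   1.81 -0.39  0.71  1.12]
turn/.15 [-0.   -0.   -0.01] shift after turn /30mm [ 0.04 -0.    3.68] before turn [ 0.04 -0.    3.68]
180.8 164.3 118 [ 12 178  56] [0.621 0.203] yaw mod90 -44
272.7 160.5 153 [ 0  0 38] [ 0.636 -0.119] yaw mod90 0
308.9 176.3 931 [ 23  94 128] [ 0.581 -0.246] yaw mod90 0
281.6 147.7 74 [101  27 105] [ 0.681 -0.15 ] yaw mod90 0
142.4 148.3 73 [ 40  19 159] [0.677 0.339] yaw mod90 2
```

View pics/f1.png

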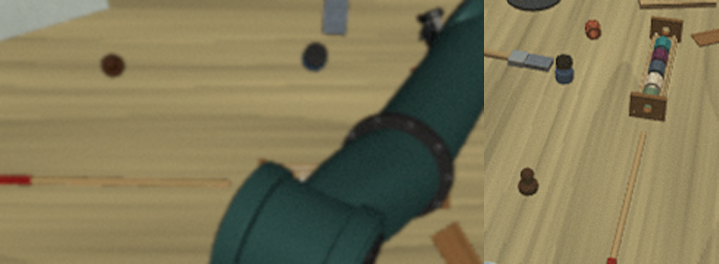

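Call:
{"fn": "arm_command", "kwargs": {
  "steps": [
    [0.04,0,0.8,0,0,0,-1],
    [0,0,0.8,0,0,0,-1],
    [0,0,0.8,0,0,0,-1],
    [0,0,0.8,0,0,0,-1],
    [0,0,0.48,0,0,0,-1],
    [0,0,0,0,0,0,-1]
  ]
}}

```text
time: 45.1
tool_pos: [0.6087, -0.2937, 0.008]
ee_rot: [[0.928, 0.374, -0.002], [0.374, -0.928, 0.001], [-0.002, -0.001, -1.0]]
ft_force: [0.4, 0.2, 0.1]
opening: 0.0858
```

Run:
```python
from h import *
rem([.609,-.294,.009],np.radians(22))
s=imaging.read_camera("side"); zoom(s,200,80,320,200,4.5,"pics/f2.png")
```

```text
t 45.1 p [ 0.6087 -0.2937  0.008 ] op 0.0858 F [0.4 0.2 0.1] J [ 0.18  0.84  0.31  1.84 -0.47  0.54  1.18]
turn/.15 [-0.01  0.01 -0.01] shift after turn /30mm [ 0.01  0.01 -0.03] before turn [ 0.01  0.01 -0.03]
```

View pics/f2.png

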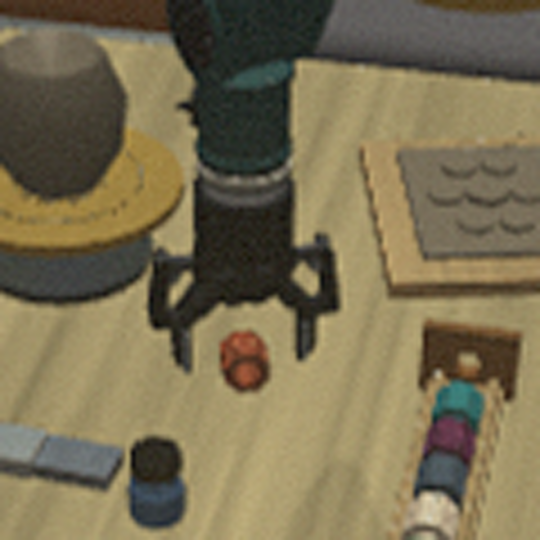

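Call:
{"fn": "arm_command", "kwargs": {
  "steps": [
    [0,0,0,0,0,0,1],
    [0,0,0,0,0,0,1],
    [0,0,0,0,0,0,1],
    [0,0,0,0,0,0,1],
    [0,0,0,0,0,0,1]
  ]
}}

```text
time: 45.78
tool_pos: [0.6099, -0.2945, 0.0099]
ee_rot: [[0.927, 0.374, 0.001], [0.374, -0.927, -0.0], [0.001, 0.001, -1.0]]
ft_force: [-0.7, 0.3, 6.3]
opening: 0.0348
```

Run:
```python
from h import *
p=rackpt(0,-.115); rem([*p,.115],RY)
s=imaging.read_camera("side"); zoom(s,200,80,320,200,4.5,"pics/f3.png")
```

```text
t 45.77 p [ 0.6099 -0.2945  0.0099] op 0.0348 F [-0.7  0.3  6.3] J [ 0.18  0.84  0.31  1.84 -0.47  0.54  1.18]
turn/.15 [ 0.   -0.01  2.6 ] shift after turn /30mm [-5.88 -0.01 -3.5 ] before turn [-5.43 -2.25 -3.51]
```

View pics/f3.png

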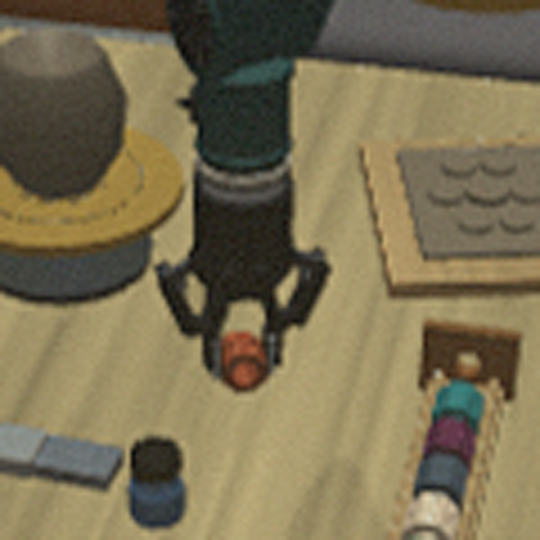

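Call:
{"fn": "arm_command", "kwargs": {
  "steps": [
    [0,0,-0.6,0,0,0,1],
    [0,0,-1,0,0,0.85,1],
    [0,0,-1,0,0,0.85,1],
    [0,0,-0.9,0,0,0.9,1],
    [-0.85,0,0,0,0,0,1],
    [-0.85,0,0,0,0,0,1],
    [-0.85,0,0,0,0,0,1],
    [-0.85,0,0,0,0,0,1],
    [-0.85,0,0,0,0,0,1],
    [-0.85,0,0,0,0,0,1]
  ]
}}

```text
time: 47.08
tool_pos: [0.4556, -0.2931, 0.1147]
ee_rot: [[1.0, -0.006, 0.001], [-0.006, -1.0, -0.0], [0.001, 0.0, -1.0]]
ft_force: [-0.2, -0.1, -0.0]
opening: 0.035
```

Call:
{"fn": "arm_command", "kwargs": {
  "steps": [
    [-0.8,0,0,0,0,0,1],
    [0,0,0,0,0,0,1],
    [0,0,0,0,0,0,1],
    [0,0,0,0,0,0,1]
  ]
}}

```text
time: 47.58
tool_pos: [0.434, -0.2931, 0.1142]
ee_rot: [[1.0, -0.005, 0.001], [-0.005, -1.0, -0.001], [0.001, 0.001, -1.0]]
ft_force: [-0.0, -0.8, -0.4]
opening: 0.0353
```

Run:
```python
from h import *
p=rackpt(0,-.115); rem([*p,.04],RY)
```

```text
t 47.58 p [ 0.434  -0.2931  0.1142] op 0.0353 F [-0.  -0.8 -0.4] J [ 0.16  0.57  0.48  2.16 -0.52  0.52  1.03]
turn/.15 [ 0.   -0.01  0.01] shift after turn /30mm [-0.01 -0.01  2.47] before turn [-0.02 -0.01  2.47]
```

Call:
{"fn": "arm_command", "kwargs": {
  "steps": [
    [0,0,0.8,0,0,0,1],
    [0,0,0.8,0,0,0,1],
    [0,0,0.6,0,0,0,1],
    [0,0,0.27,0,0,0,1],
    [0,0,0,0,0,0,1],
    [0,0,0,0,0,0,1]
  ]
}}

```text
time: 48.32
tool_pos: [0.4329, -0.2933, 0.0404]
ee_rot: [[1.0, -0.006, 0.001], [-0.006, -1.0, -0.001], [0.001, 0.001, -1.0]]
ft_force: [-0.4, 0.1, -0.4]
opening: 0.0348
```

Run:
```python
from h import *
p=rackpt(0,-.115); rem([*p,.0235],RY)
s=imaging.read_camera("side"); zoom(s,250,100,350,240,4,"pics/f4.png")
```

```text
t 48.33 p [ 0.4329 -0.2933  0.0404] op 0.0348 F [-0.4  0.1 -0.4] J [ 0.27  0.68  0.33  2.19 -0.63  0.36  1.12]
turn/.15 [ 0.   -0.01  0.  ] shift after turn /30mm [ 0.02 -0.01  0.56] before turn [ 0.02 -0.01  0.56]
```

View pics/f4.png

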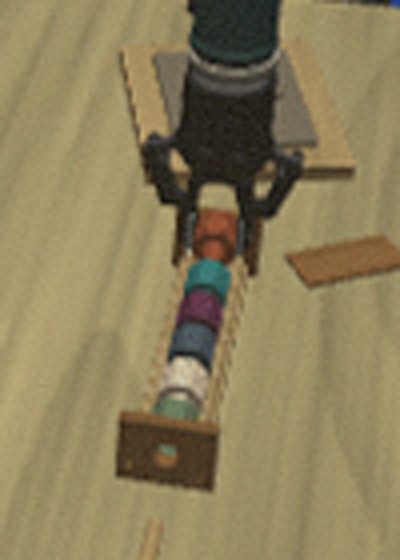

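Call:
{"fn": "arm_command", "kwargs": {
  "steps": [
    [0.02,0,0.2,0,0,0,1],
    [0,0,0.2,0,0,0,1],
    [0,0,0.15,0,0,0,1],
    [0,0,0,0,0,0,1],
    [0,0,0,0,0,0,1]
  ]
}}

```text
time: 49.0
tool_pos: [0.4329, -0.2931, 0.0234]
ee_rot: [[1.0, -0.007, -0.0], [-0.007, -1.0, 0.0], [-0.0, -0.0, -1.0]]
ft_force: [-0.0, -0.8, -0.6]
opening: 0.035
```

Call:
{"fn": "arm_command", "kwargs": {
  "steps": [
    [0,0,0,0,0,0,-1],
    [0,0,0,0,0,0,-1],
    [0,0,0,0,0,0,-1],
    [0,0,-0.6,0,0,0,-1],
    [0,0,-1,0,0,0,-1],
    [0,0,-1,0,0,0,-1],
    [0,-0.5,-0.8,0,0,0,-1],
    [0.2,-1,0,0,0,0,-1],
    [0.2,-1,0,0,0,0,-1],
    [0.2,-1,0,0,0,0,-1]
  ]
}}

```text
time: 50.25
tool_pos: [0.4518, -0.1871, 0.1256]
ee_rot: [[1.0, -0.007, 0.0], [-0.007, -1.0, 0.0], [0.0, -0.0, -1.0]]
ft_force: [0.8, 0.4, 0.2]
opening: 0.0852
```

Call:
{"fn": "arm_command", "kwargs": {
  "steps": [
    [0.2,-1,0,0,0,0,-1],
    [0.2,-1,0,0,0,0,-1],
    [0.2,-1,0,0,0,0,-1],
    [0.2,-1,0,0,0,0,-1],
    [0.2,-1,0,0,0,0,-1],
    [0.2,-1,0,0,0,0,-1],
    [0,-1,0,0,0,0,-1],
    [0,-1,0,0,0,0,-1],
    [0,-1,0,0,0,0,-1],
    [0,-1,0,0,0,0,-1]
  ]
}}

```text
time: 51.5
tool_pos: [0.4894, 0.1127, 0.1255]
ee_rot: [[1.0, -0.006, 0.0], [-0.006, -1.0, 0.0], [0.0, -0.0, -1.0]]
ft_force: [0.6, 0.5, 0.2]
opening: 0.0853
```

Run:
```python
from h import *
rem([.438,.36,.12],RY)
look("h1")
t=load("pics/h1_t.png");s=load("pics/h1_s.png")
zoom(t,240,195,342,240,7.5,"pics/h2.png"); zoom(s,260,130,340,240,5.2,"pics/h3.png")
```

```text
t 51.5 p [0.4894 0.1127 0.1255] op 0.0853 F [0.6 0.5 0.2] J [-0.74  0.55  0.58  2.21 -0.59  0.54  0.29]
turn/.15 [-0. -0.  0.] shift after turn /30mm [-1.77 -8.23  0.18] before turn [-1.77 -8.23  0.18]
185.5 187.3 628 [86 94 65] [0.54  0.186] yaw mod90 0
180.8 164.2 114 [  9 159  56] [0.621 0.204] yaw mod90 -44
272.6 160.5 153 [ 0  7 37] [ 0.636 -0.118] yaw mod90 0
281.6 147.7 73 [103  29 107] [ 0.681 -0.15 ] yaw mod90 0
142.7 148.4 71 [ 39  21 157] [0.677 0.338] yaw mod90 0
```

View pics/h1.png

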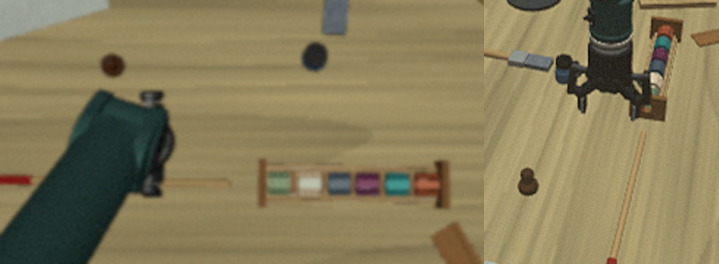

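View pics/h2.png

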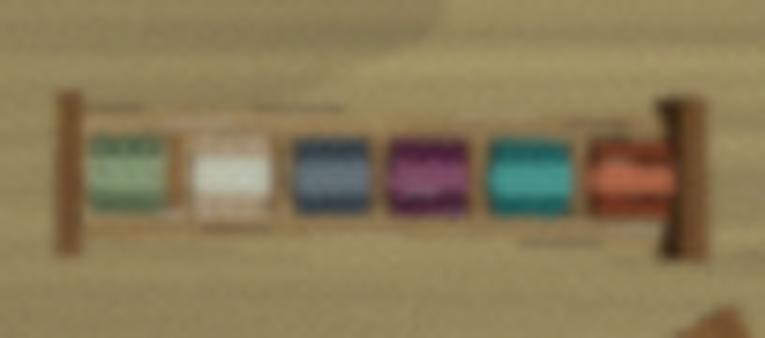

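View pics/h3.png

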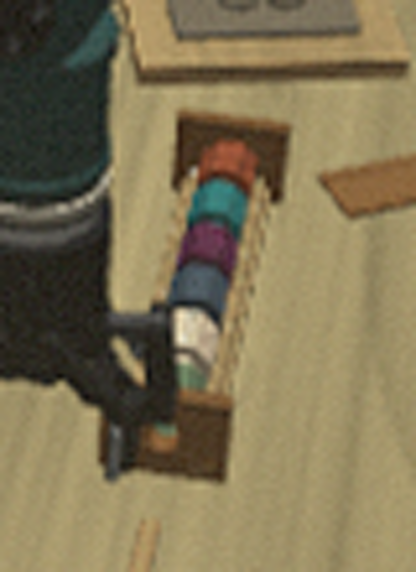

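Call:
{"fn": "arm_command", "kwargs": {
  "steps": [
    [-0.1,-1,0,0,0,0,-1],
    [-0.2,-1,0,0,0,0,-1],
    [-0.2,-1,0,0,0,0,-1],
    [-0.2,-1,0,0,0,0,-1],
    [-0.2,-1,0,0,0,0,-1],
    [-0.2,-1,0,0,0,0,-1],
    [-0.3,-1,0,0,0,0,-1],
    [-0.35,-1,0,0,0,0,-1],
    [0,-0.2,0,0,0,0,-1],
    [0,0,0,0,0,0,-1]
  ]
}}

```text
time: 52.85
tool_pos: [0.4393, 0.3569, 0.1255]
ee_rot: [[1.0, -0.007, 0.001], [-0.007, -1.0, -0.001], [0.001, 0.001, -1.0]]
ft_force: [0.3, 0.1, 0.8]
opening: 0.0856
```

Run:
```python
from h import *
rem([.438,.36,.07],RY)
t=imaging.read_camera("top"); s=imaging.read_camera("side")
zoom(t,110,190,260,240,5,"pics/i1.png"); zoom(s,220,200,320,384,3.2,"pics/i2.png")
for o in blobs(s,"roller1",(200,240,330,384)): print(o[0],o[1:3],ray("side",o[1],o[2],.01))
for o in blobs(t,"roller1",(100,200,200,240)): print(o[0],o[1:3],ray("top",o[1],o[2],.012))
```

```text
t 52.85 p [0.4393 0.3569 0.1255] op 0.0856 F [0.3 0.1 0.8] J [-1.2   0.63  0.63  2.07 -0.62  0.64 -0.15]
turn/.15 [ 0. -0. -0.] shift after turn /30mm [-0.04 -0.1   1.85] before turn [-0.04 -0.1   1.85]
142 (np.float64(264.7112676056338), np.float64(326.26056338028167)) [0.43827635 0.36151003 0.01      ]
71 (np.float64(135.30985915492957), np.float64(216.19718309859155)) [0.43871183 0.3637638  0.012     ]
```

View pics/i1.png

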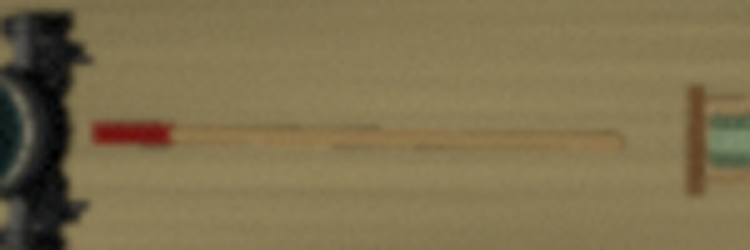

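View pics/i2.png

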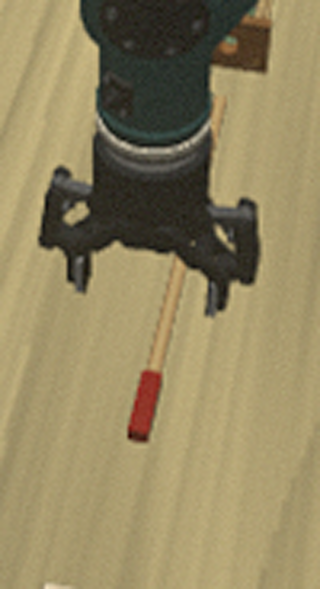

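Call:
{"fn": "arm_command", "kwargs": {
  "steps": [
    [-0.04,-0.17,0.8,0,0,0,-1],
    [0,0,0.8,0,0,0,-1],
    [0,0,0.8,0,0,0,-1],
    [0,0,0.8,0,0,0,-1],
    [0,0,0.7,0,0,0,-1],
    [0,0,0,0,0,0,-1],
    [0,0,0,0,0,0,-1]
  ]
}}

```text
time: 53.82
tool_pos: [0.4385, 0.3622, 0.0091]
ee_rot: [[1.0, -0.008, 0.001], [-0.008, -1.0, -0.0], [0.001, 0.0, -1.0]]
ft_force: [0.3, 0.1, 0.3]
opening: 0.0858
```

Run:
```python
from h import *
rem([.4382,.362,.0045],RY)
```

```text
t 53.83 p [0.4385 0.3622 0.0091] op 0.0858 F [0.3 0.1 0.3] J [-1.07  0.79  0.43  2.09 -0.8   0.42 -0.02]
turn/.15 [ 0.   -0.01 -0.01] shift after turn /30mm [-0.01  0.01  0.15] before turn [-0.01  0.01  0.15]
```

Call:
{"fn": "arm_command", "kwargs": {
  "steps": [
    [0,0,0.14,0,0,0,-1],
    [0,0,0,0,0,0,1],
    [0,0,0,0,0,0,1],
    [0,0,0,0,0,0,1],
    [0,0,0,0,0,0,1],
    [0,0,0,0,0,0,1],
    [0,0,0,0,0,0,1]
  ],
  "force": 70
}}

```text
time: 54.7
tool_pos: [0.4375, 0.3632, 0.0045]
ee_rot: [[1.0, -0.006, -0.0], [-0.006, -1.0, 0.0], [-0.0, -0.0, -1.0]]
ft_force: [-1.3, 0.9, 4.1]
opening: 0.0139
```

Run:
```python
from h import *
rem([.4382,.362,.0265],RY)
```

```text
t 54.7 p [0.4375 0.3632 0.0045] op 0.0139 F [-1.3  0.9  4.1] J [-1.06  0.79  0.42  2.09 -0.8   0.41 -0.01]
turn/.15 [-0.  0.  0.] shift after turn /30mm [ 0.02  0.04 -0.73] before turn [ 0.02  0.04 -0.73]
```

Call:
{"fn": "arm_command", "kwargs": {
  "steps": [
    [0,0,-0.4,0,0,0,1],
    [0,0,-0.35,0,0,0,1],
    [0,0,0,0,0,0,1],
    [0,0,0,0,0,0,1]
  ]
}}

```text
time: 55.2
tool_pos: [0.4374, 0.3632, 0.0268]
ee_rot: [[1.0, -0.006, 0.0], [-0.006, -1.0, 0.0], [0.0, -0.0, -1.0]]
ft_force: [-0.3, 0.1, -0.4]
opening: 0.014
```

Run:
```python
from h import *
rem([.4382,.362,.027],RY)
t=imaging.read_camera("top"); s=imaging.read_camera("side")
cv2.imwrite("pics/j_t.png",t[:,:,::-1]);cv2.imwrite("pics/j_s.png",s[:,:,::-1])
zoom(t,200,200,260,235,12,"pics/j1.png"); zoom(s,270,190,310,250,9,"pics/j2.png")
# predicted tip
p=telemetry.get_state()["tool_pos"]
for z in(.026,.0305): 
    q=[p[0]-.3455*np.sin(-RY)*1,p[1]-.3455,z]; print(z,q,proj("top",q),proj("side",q))
```

```text
t 55.2 p [0.4374 0.3632 0.0268] op 0.014 F [-0.3  0.1 -0.4] J [-1.09  0.76  0.46  2.09 -0.77  0.46 -0.04]
turn/.15 [-0.   -0.    0.01] shift after turn /30mm [ 0.03  0.04 -0.01] before turn [ 0.03  0.04 -0.01]
0.026 [np.float64(0.43486514132726756), np.float64(0.017511598419040653), 0.026] [233.56336288 217.65149112] [288.61969477 225.24220059]
0.0305 [np.float64(0.43486514132726756), np.float64(0.017511598419040653), 0.0305] [233.50193578 217.65801579] [288.70391395 224.15019504]
```

View pics/j1.png

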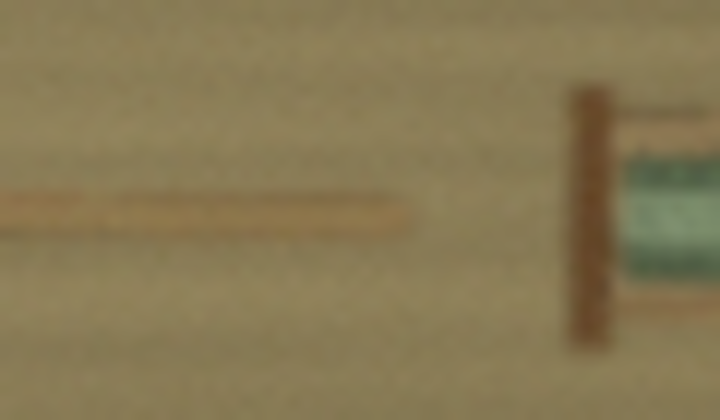

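View pics/j2.png

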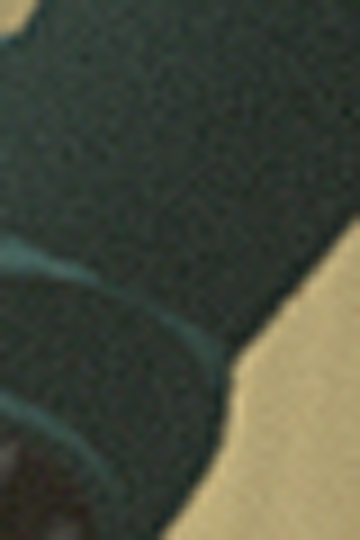

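Run:
```python
from h import *
t=load("pics/j_t.png").astype(float)
# dowel columns: orange-ness vs wood table: R-B difference
d=(t[...,0]-t[...,2])
P=[]
for u in range(150,234):
    col=d[208:227,u]; bg=np.median(col); w=np.clip(col-bg-4,0,None); 
    if w.sum()>8: P.append((u,(w*np.arange(208,227)).sum()/w.sum()))
P=np.array(P); print(len(P)); 
W=np.array([ray("top",u,v,.030)[:2] for u,v in P]); 
k=np.polyfit(W[:,1],W[:,0],1); r=W[:,0]-np.polyval(k,W[:,1]); good=abs(r)<.002; k=np.polyfit(W[good,1],W[good,0],1)
print("rod x at tip y=.018:",np.polyval(k,.018),"at .33:",np.polyval(k,.33),"yaw deg",np.degrees(np.arctan(-k[0])),"n",good.sum(),"rms",r[good].std())
print("rack line x at .018",RC[0]-np.tan(RY)*(.018-RC[1])," at mouth",rackpt(0,.148))
```

```text
84
rod x at tip y=.018: 0.4351073060770114 at .33: 0.4364790247147208 yaw deg -0.2519012251073736 n 84 rms 0.0007400820636896756
rack line x at .018 0.4357676622213343  at mouth [ 0.43543323 -0.02990361]
```

Call:
{"fn": "arm_command", "kwargs": {
  "steps": [
    [0.02,0.4,0,0,0,0,1],
    [0,0.5,0,0,0,0,1],
    [0,0.5,0,0,0,0,1],
    [0,0.5,0,0,0,0,1],
    [0,0.3,0,0,0,0,1],
    [0,0,0,0,0,0,1]
  ]
}}

```text
time: 56.05
tool_pos: [0.4378, 0.296, 0.0268]
ee_rot: [[1.0, -0.008, -0.0], [-0.008, -1.0, -0.0], [-0.0, 0.0, -1.0]]
ft_force: [-0.3, 0.9, -0.5]
opening: 0.0141
```

Run:
```python
from h import *
s=telemetry.get_state(); y=s["tool_pos"][1]; rem([RC[0]-np.tan(RY)*(y-RC[1]),y,.0265],RY); print(s["ft_torque"].round(2))
t=imaging.read_camera("top"); s=imaging.read_camera("side")
zoom(t,200,200,260,235,12,"pics/k1.png"); zoom(s,250,190,330,290,5.5,"pics/k2.png")
```

```text
t 56.05 p [0.4378 0.296  0.0268] op 0.0141 F [-0.3  0.9 -0.5] J [-0.97  0.73  0.41  2.18 -0.79  0.38  0.08]
turn/.15 [ 0.    0.   -0.01] shift after turn /30mm [-0.    0.    0.01] before turn [-0.    0.    0.01]
[ 0.08 -0.02  0.04]
```

View pics/k1.png

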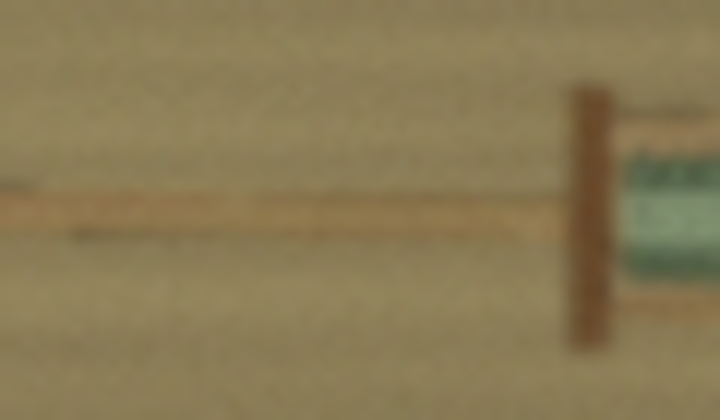

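View pics/k2.png

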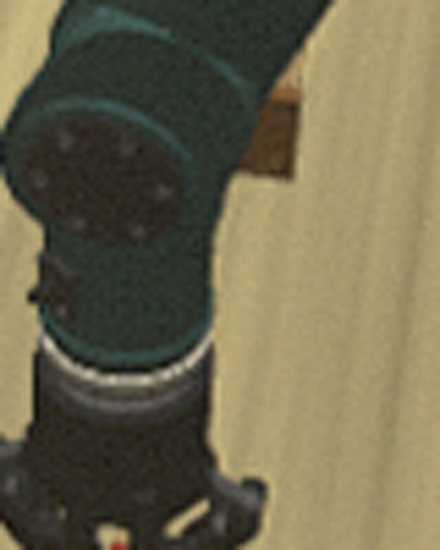

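Call:
{"fn": "arm_command", "kwargs": {
  "steps": [
    [0,0.5,0,0,0,0,1],
    [0,0.5,0,0,0,0,1],
    [0,0.5,0,0,0,0,1],
    [0,0.5,0,0,0,0,1],
    [0,0,0,0,0,0,1]
  ]
}}

```text
time: 56.78
tool_pos: [0.4372, 0.2349, 0.0268]
ee_rot: [[1.0, -0.01, -0.001], [-0.01, -1.0, -0.001], [-0.001, 0.001, -1.0]]
ft_force: [-0.7, 0.4, -0.8]
opening: 0.014
```

Run:
```python
from h import *
s=telemetry.get_state(); y=s["tool_pos"][1]; rem([RC[0]-np.tan(RY)*(y-RC[1]),y,.0265],RY); print(s["ft_torque"].round(2))
t=imaging.read_camera("top")
zoom(t,190,195,342,240,5,"pics/k3.png")
```

```text
t 56.77 p [0.4372 0.2349 0.0268] op 0.014 F [-0.7  0.4 -0.8] J [-0.84  0.7   0.35  2.25 -0.79  0.32  0.19]
turn/.15 [ 0.01  0.   -0.02] shift after turn /30mm [ 0.   -0.    0.01] before turn [ 0.   -0.    0.01]
[ 0.04  0.05 -0.03]
```

View pics/k3.png

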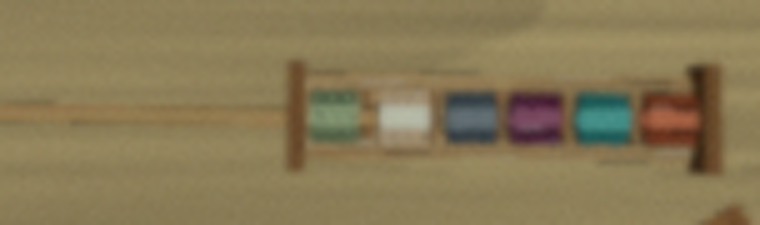

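Call:
{"fn": "arm_command", "kwargs": {
  "steps": [
    [0,0.5,0,0,0,0,1],
    [0,0.5,0,0,0,0,1],
    [0,0.5,0,0,0,0,1],
    [0,0.5,0,0,0,0,1],
    [0,0,0,0,0,0,1]
  ]
}}

```text
time: 57.45
tool_pos: [0.4367, 0.1749, 0.0268]
ee_rot: [[1.0, -0.01, -0.001], [-0.01, -1.0, -0.001], [-0.001, 0.001, -1.0]]
ft_force: [-0.2, -0.1, -0.4]
opening: 0.0136
```

Run:
```python
from h import *
s=telemetry.get_state(); y=s["tool_pos"][1]; rem([RC[0]-np.tan(RY)*(y-RC[1]),y,.0265],RY); print(s["ft_torque"].round(2))
t=imaging.read_camera("top")
zoom(t,190,195,342,240,5,"pics/k4.png")
```

```text
t 57.45 p [0.4367 0.1749 0.0268] op 0.0136 F [-0.2 -0.1 -0.4] J [-0.69  0.68  0.29  2.3  -0.79  0.26  0.3 ]
turn/.15 [ 0.01  0.   -0.02] shift after turn /30mm [ 0.   -0.    0.01] before turn [ 0.   -0.    0.01]
[0.09 0.02 0.06]
```

View pics/k4.png

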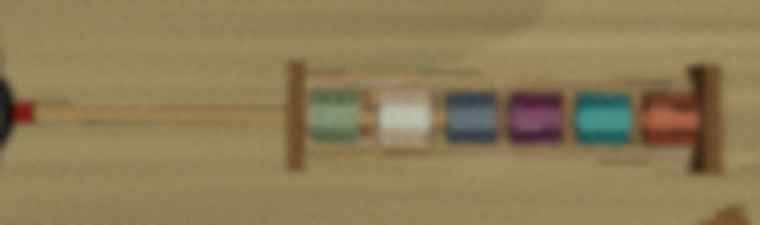

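Call:
{"fn": "arm_command", "kwargs": {
  "steps": [
    [0,0.5,0,0,0,0.01,1],
    [0,0.5,0,0,0,0.01,1],
    [0,0.5,0,0,0,0,1],
    [0,0.5,0,0,0,0,1],
    [0,0,0,0,0,0,1]
  ]
}}

```text
time: 58.12
tool_pos: [0.4365, 0.1166, 0.0267]
ee_rot: [[1.0, -0.011, -0.0], [-0.011, -1.0, -0.0], [-0.0, 0.0, -1.0]]
ft_force: [-0.1, 1.0, 0.3]
opening: 0.014
```

Run:
```python
from h import *
s=telemetry.get_state(); y=s["tool_pos"][1]; rem([RC[0]-np.tan(RY)*(y-RC[1]),y,.0265],RY); print(s["ft_torque"].round(2))
t=imaging.read_camera("top")
zoom(t,190,195,342,240,5,"pics/k5.png")
```

```text
t 58.12 p [0.4365 0.1166 0.0267] op 0.014 F [-0.1  1.   0.3] J [-0.54  0.66  0.24  2.34 -0.78  0.21  0.41]
turn/.15 [ 0.    0.   -0.03] shift after turn /30mm [-0.    0.    0.01] before turn [-0.    0.    0.01]
[ 0.   -0.03  0.01]
```

View pics/k5.png

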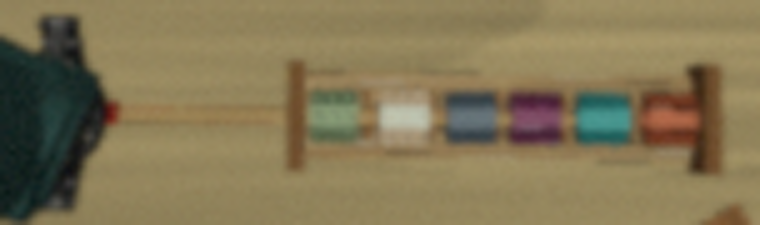

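Call:
{"fn": "arm_command", "kwargs": {
  "steps": [
    [0,0.5,0,0,0,-0.03,1],
    [0,0.5,0,0,0,0,1],
    [0,0.5,0,0,0,0,1],
    [0,0.5,0,0,0,0,1],
    [0,0,0,0,0,0,1]
  ]
}}

```text
time: 58.8
tool_pos: [0.4363, 0.0572, 0.0267]
ee_rot: [[1.0, -0.006, 0.0], [-0.006, -1.0, 0.0], [0.0, -0.0, -1.0]]
ft_force: [-0.7, -0.3, -1.2]
opening: 0.0139
```

Run:
```python
from h import *
s=telemetry.get_state(); y=s["tool_pos"][1]; rem([RC[0]-np.tan(RY)*(y-RC[1]),y,.0265],RY); print(s["ft_torque"].round(2))
t=imaging.read_camera("top");s=imaging.read_camera("side")
zoom(t,190,195,342,240,5,"pics/k6.png");zoom(s,250,130,340,240,5,"pics/k6s.png")
```

```text
t 58.8 p [0.4363 0.0572 0.0267] op 0.0139 F [-0.7 -0.3 -1.2] J [-0.38  0.65  0.2   2.37 -0.75  0.18  0.51]
turn/.15 [-0.   -0.    0.01] shift after turn /30mm [-0.01  0.    0.01] before turn [-0.01  0.    0.01]
[ 0.06 -0.01  0.02]
```

View pics/k6.png

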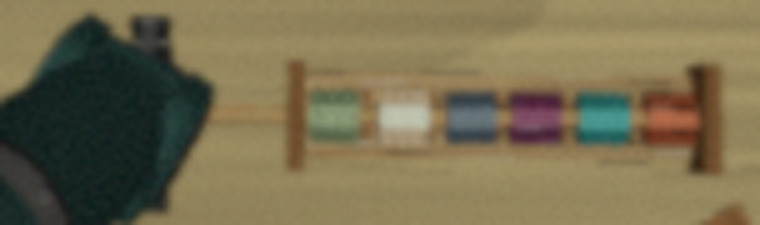

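View pics/k6s.png

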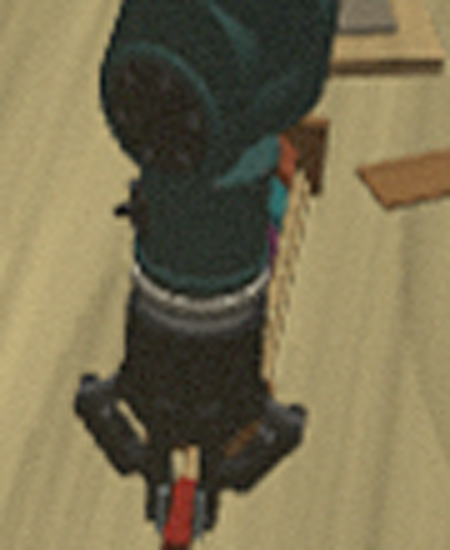

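Call:
{"fn": "arm_command", "kwargs": {
  "steps": [
    [0,0.35,0,0,0,0,1],
    [0,0.35,0,0,0,0,1],
    [0,0.35,0,0,0,0,1],
    [0,0.3,0,0,0,0,1],
    [0,0,0,0,0,0,1],
    [0,0,0,0,0,0,1]
  ]
}}

```text
time: 59.65
tool_pos: [0.4358, 0.0167, 0.0267]
ee_rot: [[1.0, -0.005, -0.0], [-0.005, -1.0, 0.0], [-0.0, -0.0, -1.0]]
ft_force: [-0.3, -0.0, -1.3]
opening: 0.014
```

Run:
```python
from h import *
s=telemetry.get_state(); y=s["tool_pos"][1]; rem([RC[0]-np.tan(RY)*(y-RC[1]),-.0024,.0265],RY); print(s["ft_torque"].round(2))
t=imaging.read_camera("top");s=imaging.read_camera("side")
zoom(t,190,195,352,240,5,"pics/k7.png");zoom(s,250,130,340,240,5,"pics/k7s.png")
```

```text
t 59.65 p [0.4358 0.0167 0.0267] op 0.014 F [-0.3 -0.  -1.3] J [-0.27  0.65  0.18  2.37 -0.72  0.17  0.57]
turn/.15 [-0.    0.    0.01] shift after turn /30mm [0.   0.64 0.01] before turn [0.   0.64 0.01]
[ 0.06 -0.02 -0.  ]
```

View pics/k7.png

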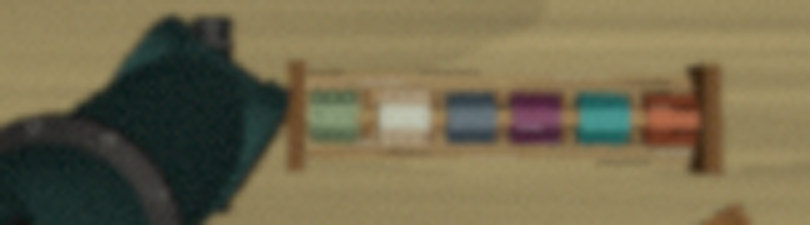

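View pics/k7s.png

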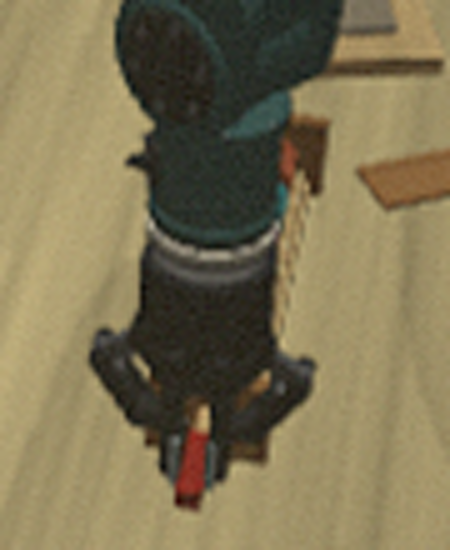

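Call:
{"fn": "arm_command", "kwargs": {
  "steps": [
    [0,0.2,0,0,0,0,1],
    [0,0.2,0,0,0,0,1],
    [0,0.15,0,0,0,0,1],
    [0,0,0,0,0,0,1],
    [0,0,0,0,0,0,1]
  ]
}}

```text
time: 60.38
tool_pos: [0.4358, 0.0, 0.0267]
ee_rot: [[1.0, -0.005, 0.0], [-0.005, -1.0, -0.0], [0.0, 0.0, -1.0]]
ft_force: [0.6, 0.3, -0.6]
opening: 0.0139
```

Call:
{"fn": "arm_command", "kwargs": {
  "steps": [
    [0,0.07,0,0,0,0,1],
    [0,0,0,0,0,0,1],
    [0,0,0,0,0,0,1]
  ]
}}

```text
time: 60.75
tool_pos: [0.4357, -0.0009, 0.0267]
ee_rot: [[1.0, -0.004, -0.001], [-0.004, -1.0, 0.001], [-0.001, -0.001, -1.0]]
ft_force: [0.0, 4.1, -1.3]
opening: 0.0138
```

Call:
{"fn": "arm_command", "kwargs": {
  "steps": [
    [0,0.05,0,0,0,0,1],
    [0,0,0,0,0,0,1],
    [0,0,0,0,0,0,1]
  ]
}}

```text
time: 61.12
tool_pos: [0.4357, -0.001, 0.0267]
ee_rot: [[1.0, -0.002, -0.001], [-0.002, -1.0, 0.003], [-0.001, -0.003, -1.0]]
ft_force: [0.7, 7.1, -0.3]
opening: 0.0139
```

Run:
```python
from h import *
s=imaging.read_camera("side"); zoom(s,260,140,330,240,5.5,"pics/l1.png")
```

```text
(no output)
```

View pics/l1.png

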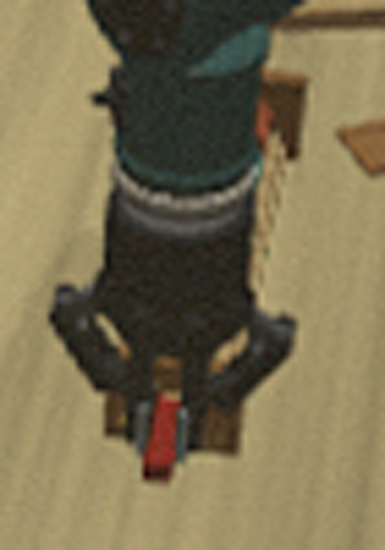

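Call:
{"fn": "arm_command", "kwargs": {
  "steps": [
    [0,-0.05,0.05,0,0,0,1],
    [0,0,0.04,0,0,0,1],
    [0,0,0,0,0,0,1],
    [0,0,0,0,0,0,-1],
    [0,0,0,0,0,0,-1],
    [0,0,0,0,0,0,-1],
    [0,0,0,0,0,0,-1]
  ]
}}

```text
time: 62.05
tool_pos: [0.4357, -0.0026, 0.024]
ee_rot: [[1.0, -0.006, 0.0], [-0.006, -1.0, -0.001], [0.0, 0.001, -1.0]]
ft_force: [0.2, 0.2, -0.0]
opening: 0.0844
```

Call:
{"fn": "arm_command", "kwargs": {
  "steps": [
    [0,0,-0.5,0,0,0,-1],
    [0,0,-1,0,0,0,-1],
    [0,0,-1,0,0,0,-1],
    [0,0,-1,0,0,0,-1],
    [0.5,-1,-0.5,0,0,0,-1],
    [0.5,-1,0,0,0,0,-1],
    [0.5,-1,0,0,0,0,-1],
    [0.5,-1,0,0,0,0,-1],
    [0.5,-1,0,0,0,0,-1],
    [0.5,-1,0,0,0,0,-1]
  ]
}}

```text
time: 63.3
tool_pos: [0.5268, 0.1783, 0.1439]
ee_rot: [[1.0, -0.005, -0.0], [-0.005, -1.0, -0.0], [-0.0, 0.0, -1.0]]
ft_force: [0.6, 0.5, -0.1]
opening: 0.0854
```

Call:
{"fn": "arm_command", "kwargs": {
  "steps": [
    [0.5,-1,0,0,0,0,-1],
    [0.5,-1,0,0,0,0,-1],
    [0,-1,0,0,0,0,-1],
    [0,-1,0,0,0,0,-1],
    [0,0,0,0,0,0,-1]
  ]
}}

```text
time: 63.92
tool_pos: [0.5564, 0.3009, 0.1433]
ee_rot: [[1.0, 0.0, -0.001], [0.0, -1.0, 0.001], [-0.001, -0.001, -1.0]]
ft_force: [0.0, -0.9, 1.1]
opening: 0.0856
```

Run:
```python
from h import *
look("m1"); t=load("pics/m1_t.png");s=load("pics/m1_s.png")
zoom(t,230,195,342,240,7,"pics/m2.png");zoom(s,260,130,340,240,5.2,"pics/m3.png")
for o in blobs(t,"roller1",(215,205,260,230),10): print("top",o[0],o[1:3],ray("top",o[1],o[2],.035))
for o in blobs(s,"roller1",(270,200,310,240),10): print("side",o[0],o[1:3],ray("side",o[1],o[2],.03))
```

```text
180.8 164.3 116 [ 14 199  50] [0.621 0.204] yaw mod90 -44
272.7 160.5 152 [60 14 37] [ 0.636 -0.119] yaw mod90 0
281.6 147.7 73 [100  30 101] [ 0.681 -0.15 ] yaw mod90 0
136.8 172.7 676 [23 25 41] [0.591 0.357] yaw mod90 -11
top 69 (np.float64(239.5072463768116), np.float64(217.31884057971016)) [ 0.43613186 -0.00348012  0.035     ]
side 88 (np.float64(289.25), np.float64(219.61363636363637)) [ 0.43637801 -0.00279167  0.03      ]
```

View pics/m2.png

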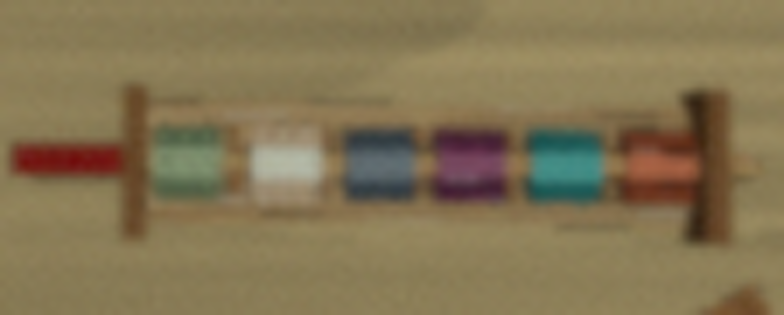

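View pics/m3.png

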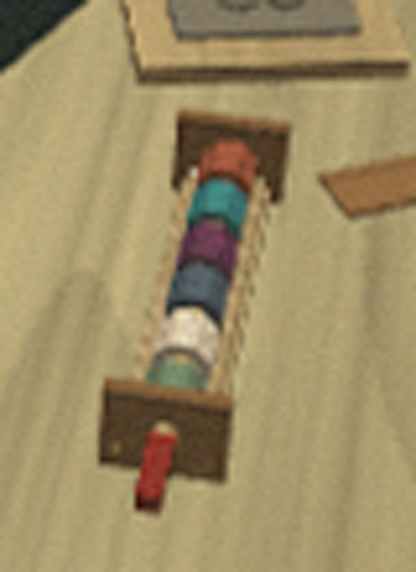

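View pics/m1.png

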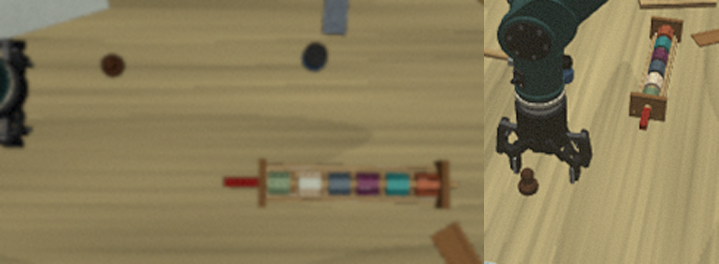

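Run:
```python
from rig import ctrl
print(ctrl.hand_in())
```

```text
the job is handed in; nothing more can be done
None
```

The job is done and handed in at about 64 s of the 210 s allowed. I drew the rod out and laid it on the table. All six rollers were present, and each went into its own pocket. I then pushed the rod back through the near cheek, all six rollers and the far cheek.

- **Rod home:** the push force rose from about 4 N to 7 N while the tool no longer moved, so the handle was against the cheek. After release, the handle centre measured at y of about -3 mm in both views, where fully home should read -2.4 mm. That is within the accuracy of the images.
- **Rollers and rod line:** the last pictures show all six rollers straight in their pockets. The dowel is visible in the gaps between them, and its tip sticks out past the far cheek.
- **Other things:** the arm was well clear at hand-in. The stamp, jar and brush read the same positions as at the start. The plaque and rib look unmoved in the pictures and I did not measure them. The bucket was not in the last pictures, and no move came near it.

No check failed. Three things to know:

- **Tip height:** the side view was blocked by the arm during the insertion, so I judged the tip height from the grip height and the low forces.
- **Side readings:** for the cream roller, the side colour mask disagreed with the top view by about 1 cm. I used the top view and the bore position instead, and they agreed.
- **Knock and grip:** I saw no knocked roller and no slackened grip during the run.

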